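# Finish the interlocking second layer of film cartons

## Task

The film cartons are being stacked for the store: finish the second layer on the slatted base with the three cartons that still stand loose on the packing board. Lay it as the mirror image of the pinwheel beneath, so that each carton bridges a joint of the lower layer, outer faces flush with the layer below and the square hollow in the middle left open. Set them down flat and right way up without dropping them, shift neither the cartons already stacked nor the other things on the board, and leave all of them standing free.

Things in the scene. Friction and masses are not known exactly. Their poses are not given: they have to be found in the camera images.
- pack_board: grey laminate packing board on short legs standing over the freezer lid, 560 x 540 mm, always at the same place; origin under its middle on the lid, top face 78 mm above its origin (world z = 0.078). All the work is done on it. A tall bench machine stands to its left beyond y = 0.32 m, close to where the arm starts: draw clear of it before turning the wrist.
- stack_base: low square base of grey slats on black runners, 188 x 188 mm, top 34 mm above the board, fixed at any angle; origin at the middle of its underside, x and y along its edges, z up. Lower layer on it: four cartons as a pinwheel, 182 mm over all, 66 mm square hollow in the middle, top 90 mm above the board. The upper layer mirrors it: y of each centre changes sign, lengths keep their axis.
- upper_first: carton already in the upper layer, at x 32, y -62 mm in the base's frame, length along base x, underside 90 mm above the board. In the finished layer neighbours stand 6 mm apart; half of a carton's inner side (middle to one end) borders the hollow and has room for a finger, the other half faces the neighbour's end. 118 x 58 x 56 mm (x, y, z), 0.13 to 0.24 kg, rigid, closed; origin at the centre of its underside, x along its length, z up
- low_0: film carton of the finished lower layer, at x -32, y -62 mm in the base's frame, length along base x, underside 34 mm above the board; 118 x 58 x 56 mm (x, y, z), 0.13 to 0.24 kg, rigid, closed; origin at the centre of its underside, x along its length, z up
- low_1: film carton of the finished lower layer, at x 62, y -32 mm in the base's frame, length along base y, underside 34 mm above the board; 118 x 58 x 56 mm (x, y, z), 0.13 to 0.24 kg, rigid, closed; origin at the centre of its underside, x along its length, z up
- low_2: film carton of the finished lower layer, at x 32, y 62 mm in the base's frame, length along base x, underside 34 mm above the board; 118 x 58 x 56 mm (x, y, z), 0.13 to 0.24 kg, rigid, closed; origin at the centre of its underside, x along its length, z up
- low_3: film carton of the finished lower layer, at x -62, y 32 mm in the base's frame, length along base y, underside 34 mm above the board; 118 x 58 x 56 mm (x, y, z), 0.13 to 0.24 kg, rigid, closed; origin at the centre of its underside, x along its length, z up
- pile_under: film carton to be stacked, the lower of a pile of two on the board left of the base; 118 x 58 x 56 mm (x, y, z), 0.13 to 0.24 kg, rigid, closed; origin at the centre of its underside, x along its length, z up
- pile_top: film carton to be stacked, lying on pile_under a little askew, underside 56 mm above the board; 118 x 58 x 56 mm (x, y, z), 0.13 to 0.24 kg, rigid, closed; origin at the centre of its underside, x along its length, z up
- single: film carton to be stacked, alone on the board left of the base, nearer or farther than the pile; 118 x 58 x 56 mm (x, y, z), 0.13 to 0.24 kg, rigid, closed; origin at the centre of its underside, x along its length, z up
- tape: bystander: roll of label tape lying flat, 94 mm across, 19 mm high; origin under its middle
- marker: bystander: marker pen lying down, 13 x 120 x 11 mm; origin under its middle
- wipes: bystander: carton of paper wipes at the back, 68 x 115 x 116 mm; origin under its middle
- vial_a: bystander: upright amber vial with a screw cap, 27 mm across, 58 mm high, at the back; origin under its middle
- vial_b: bystander: upright amber vial with a screw cap, 27 mm across, 58 mm high, at the back; origin under its middle

How it is judged:
By the outcome, as a careful person would: the job done as asked, in the order asked, and still so for the second after the job is handed in, with the robot touching nothing.
It also fails if it takes over 59 s, if anything falls off the work surface, if the arm or the gripper's body presses on something with over 40 N, if the wrist force passes 120 N, or if a joint passes its speed limit or range.

## Robot

A 6-joint arm with a two-finger parallel gripper is mounted at the origin on a cart in front of the work surface, level with it; the furniture and walls round the work are solid. World frame = base frame: x ahead of the robot, y to its left, z up, the work surface at z = 0. Lengths are in m, angles in rad, forces in N, time in s.
With the tool pointing down it reaches from about 0.375 to 0.9 m from the base axis. Payload 3.1 kg.
Tool frame: the origin (TCP) lies at the very end of the fingers, on their centre line; the grasp point (between the pads) lies 19 mm behind it (manip.grasp_offset is the distance from the TCP to the grasp point, in m); x points along the fingers, z is the direction in which the jaws open and shut, and the axes are right-handed (so a half turn about x gives the same grasp; the last joint's range is limited). The gripper opens to 85 mm and grips with 20 to 120 N. Pads are 22 mm wide; open, the fingers measure 114 mm over their backs; the gripper's body (76 mm by 85 mm) begins 54 mm behind the grasp point. The pads swing forward as they close: fully open they stand 13 mm farther back than shut.
Start: joints at [-0.178, 0.527, 1.433, -0, 1.181, -0.178], TCP at [0.625, 0, 0.231] pointing down, gripper open.
Joint ranges: [-3.08, 3.08], [-0.75, 2.2], [0.22, 2.44], [-1.43, 4.57], [0, 2.65], [-2.85, 2.85]. Speed limits (rad/s): [2.79, 2.79, 3.14, 3.14, 3.14, 3.14].

## Interface

Orientations are given as a unit quaternion [x, y, z, w].
In Python, from station import manip gives the robot as it stands.
- The arm moves only by the tool send_rows, never from a script. Its argument "steps" is a list that holds one entry, the list of rows, each a list of 5 numbers: the closure, from 0 (fully open) to 1 (shut), then the shift along the world's x, y, z in m, then the turn about the world's z in rad. A call has 1 to 8 rows; each row is the pose to reach, as a shift and turn from the pose commanded when the call began; what a row does not reach only later rows make up. A row lasts 1/8 s, in which the tool goes at most 62.5 mm and 10.7 degrees, less where a joint would pass 70% of its speed; a pose out of reach is approached as far as the arm can. A call with a gripper value outside its range is refused whole. The fingers move at their own pace and stop on an object; "grip_force" is the grip in N (left out, the last holds). Time passes only in rows, so rows that repeat a pose let the fingers close. It gives the time, the measured TCP pose, the force and the opening at its end, in the units of the state.
- manip.sense(): the state, without advancing time (a new reading comes with each control period).
- manip.snapshot(name): name is "scene" or "side" or "wrist"; returns the picture (420x560x3 uint8, red, green, blue); there is no depth.
- manip.camera_params(name): a dict with "fx", "fy", "cx", "cy" (pixels), "T" (4x4, takes a point from camera to world coordinates); the wrist camera has in their place "tool_from_camera" (4x4, takes a point from camera to tool coordinates, whose origin is the TCP and whose axes are the tool frame's). Camera axes: x right, y down, z forward; pixel columns grow to the right and rows downward; lengths in m; the calibration is good to about 2 mm. The wrist camera is an equidistant fisheye: a pixel r from the principal point sees the ray r / f radians off the axis. A picture is of the moment at which its call begins: read the wrist's pose just before it. camera_params takes no time and is no camera call.
- manip.sign_off(): hands the job in, once; it reports no verdict.
The state is a dict: "t": time; "q": joint angles; "qd": joint speeds; "tau": joint torques, N m; "tcp_pos": TCP position; "tool_rot": TCP orientation; "force": force on the tool from outside, world axes, zero at the start; "ft_torque": the same for the moment, N m; "finger_gap": opening from 0.0 (shut) to 1.0 (fully open).
Only numpy, scipy, OpenCV 4.12 (cv2) and the standard library are available. Lean on these libraries where they do the work, as an engineer would, in place of code of your own. Each camera call takes 0.05 s, during which the arm holds its last target.

## Working session

There is one attempt and no reset: what is moved stays moved. The work goes in short steps, Python scripts to look and compute and a tool call to move; the robot and the scene stay as the last step left them, time stands still between calls to the robot, and variables do not carry over. Pictures are saved under pics/ and viewed, and the job is handed in when it is done.

Besides the shell and the picture viewer there is one more tool, called after "Request:" by a JSON object that holds its "op" and its "data", one argument or row to a line. send_rows: Moves the arm, as the interface text tells. Its arguments: {"type":"object","properties":{"steps":{"type":"array","items":{"type":"array","items":{"type":"array","items":{"type":"number"}}}},"grip_force":{"type":"number"}},"required":["steps"]}

```bash
ls; mkdir -p pics
cat > h.py <<'E'
import numpy as np, cv2
from station import manip
from scipy.spatial.transform import Rotation as R
def save(im,n): cv2.imwrite('pics/'+n,im[:,:,::-1])
E
python3 - <<'E'
from h import *
s=manip.sense();print(s)
for n in("scene","side","wrist"):
    p=manip.camera_params(n);print(n,p)
    save(manip.snapshot(n),n+'0.png')
E
```

```text
pics
{'t': 0.0, 'q': array([-1.78535426e-01,  5.28475281e-01,  1.43392099e+00, -3.70592051e-07,
        1.18138276e+00, -1.78508001e-01]), 'qd': array([-0.00084293,  0.00067861, -0.00072445, -0.00027707,  0.0006345 ,
        0.00012797]), 'tau': array([ 2.50220628e-04, -4.42344439e+01, -1.78024775e+01, -2.06930472e-04,
        8.36740597e-03,  2.24214921e-05]), 'tcp_pos': array([6.24278305e-01, 1.37453825e-04, 2.30322072e-01]), 'tool_rot': array([1.46792681e-04, 7.07867095e-01, 1.27499701e-04, 7.06345622e-01]), 'force': array([ 0.05581472, -0.21456402,  0.74064791]), 'ft_torque': array([0.01997785, 0.00374556, 0.00196523]), 'finger_gap': 0.9954468228593392}
scene {'fx': 536.3595943363964, 'fy': 536.3595943363964, 'cx': 270.2946498613194, 'cy': 213.69550068621402, 'T': array([[-0.86544956, -0.33342919,  0.37392785,  0.10535485],
       [-0.50066569,  0.54850372, -0.66968465,  0.73330893],
       [ 0.01819159, -0.76679113, -0.64163886,  0.93323887],
       [ 0.        ,  0.        ,  0.        ,  1.        ]])}
side {'fx': 532.2977449388507, 'fy': 532.2977449388507, 'cx': 285.4535589863697, 'cy': 205.2377001298225, 'T': array([[-0.99880842, -0.04093853,  0.02656645,  0.54399729],
       [-0.04457196,  0.54350441, -0.83822211,  0.86172059],
       [ 0.0198766 , -0.83840742, -0.54468149,  0.73965403],
       [ 0.        ,  0.        ,  0.        ,  1.        ]])}
wrist {'fx': 325.19226210127806, 'fy': 325.19226210127806, 'cx': 278.49136280695643, 'cy': 212.87825515609924, 'tool_from_camera': array([[-5.86449254e-04, -3.03802232e-01,  9.52734937e-01,
        -1.41543259e-01],
       [ 9.56519372e-04, -9.52734835e-01, -3.03801611e-01,
         7.75866906e-02],
       [ 9.99999371e-01,  7.33145195e-04,  8.49323354e-04,
        -5.56255334e-04],
       [ 0.00000000e+00,  0.00000000e+00,  0.00000000e+00,
         1.00000000e+00]])}
```

View pics/scene0.png

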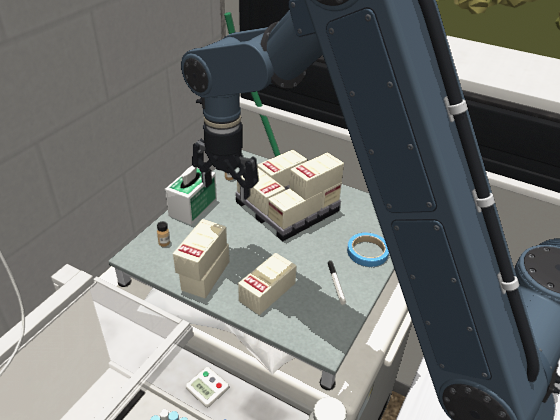

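View pics/side0.png

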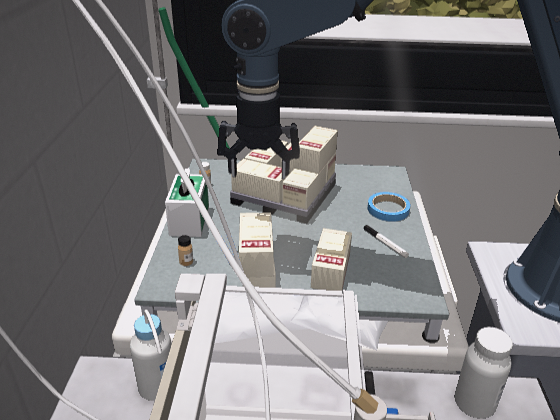

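View pics/wrist0.png

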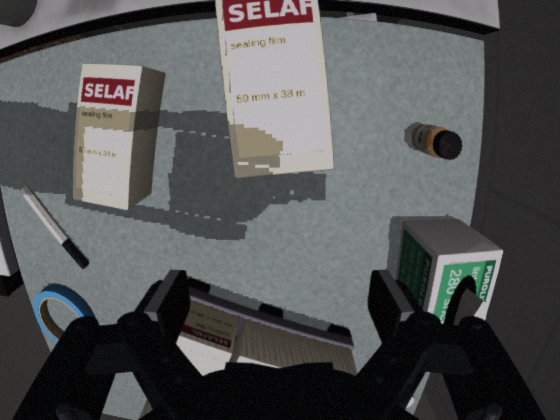

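Pile (~(275,90) in the wrist picture), single (~(115,135)), and the base under the gripper are visible. I'll draw up and to −y so the base comes clear of the fingers.

Request:
{"op": "send_rows", "data": {
  "steps": [
    [[0, 0, -0.05, 0.04, 0], [0, 0, -0.1, 0.07, 0], [0, 0, -0.15, 0.11, 0], [0, 0, -0.2, 0.15, 0], [0, 0, -0.2, 0.15, 0], [0, 0, -0.2, 0.15, 0]]
  ]
}}

```text
t: 0.9
tcp_pos: [0.6244, -0.1997, 0.3804]
tool_rot: [0.001, 0.708, 0.0, 0.707]
force: [-0.2, 0.6, 0.0]
finger_gap: 0.999
```

Run:
```python
from h import *
s=manip.sense();print(s['t'],s['tcp_pos'],s['tool_rot'],s['q'])
np.save('w1.npy',np.r_[s['tcp_pos'],s['tool_rot']])
im=manip.snapshot("wrist");save(im,'w1.png')
im=manip.snapshot("scene");save(im,'s1.png')
im=manip.snapshot("side");save(im,'d1.png')
```

```text
0.9 [ 0.62440373 -0.19965887  0.38040459] [7.44683514e-04 7.07632003e-01 3.00709787e-04 7.06580712e-01] [-4.79915453e-01  4.54950506e-01  1.14452798e+00  6.25811087e-04
  1.54411536e+00 -4.79304900e-01]
```

View pics/w1.png

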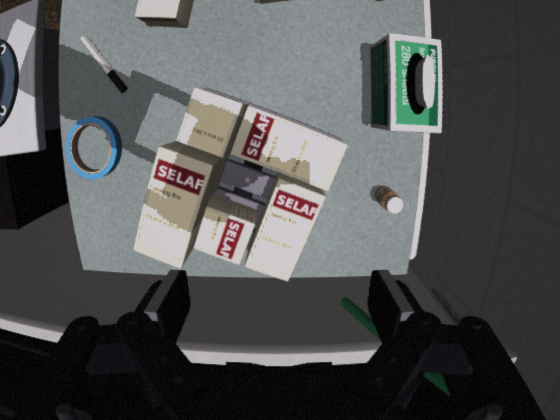

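View pics/s1.png

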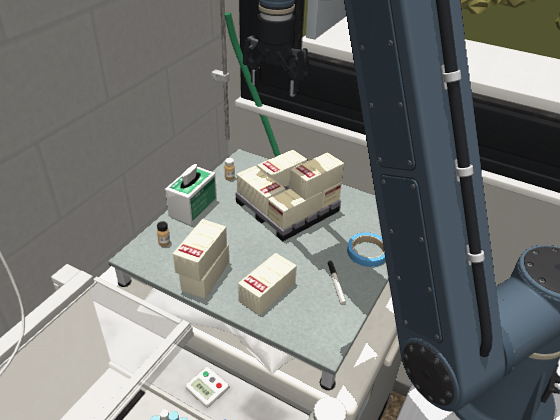

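View pics/d1.png

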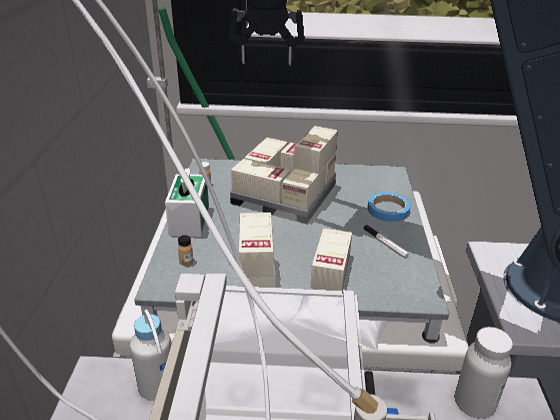

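The wrist view shows the stack (upper_first at ~(180,205), open hollow at ~(245,185)), with the tape and marker left and the wipes and vial right. Next: projection helpers and enlarged crops.

```bash
cat >> h.py <<'E'
WP=manip.camera_params("wrist")
def camT(pose):
    T=np.eye(4);T[:3,:3]=R.from_quat(pose[3:]).as_matrix();T[:3,3]=pose[:3]
    return T@WP['tool_from_camera']
def ray(cam,uv,pose=None):
    uv=np.atleast_2d(np.float64(uv))
    p=WP if cam=="wrist" else manip.camera_params(cam)
    x=(uv[:,0]-p['cx'])/p['fx'];y=(uv[:,1]-p['cy'])/p['fy']
    if cam=="wrist":
        r=np.hypot(x,y)+1e-12
        d=np.c_[np.sin(r)*x/r,np.sin(r)*y/r,np.cos(r)];T=camT(pose)
    else:
        d=np.c_[x,y,np.ones_like(x)];d/=np.linalg.norm(d,axis=1)[:,None];T=p['T']
    return T[:3,3],d@T[:3,:3].T
def onz(cam,uv,z,pose=None):
    o,d=ray(cam,uv,pose);return o+d*((z-o[2])/d[:,2])[:,None]
def proj(cam,X,pose=None):
    X=np.atleast_2d(X);p=WP if cam=="wrist" else manip.camera_params(cam)
    T=camT(pose) if cam=="wrist" else p['T']
    c=(X-T[:3,3])@T[:3,:3]
    if cam=="wrist":
        r=np.hypot(c[:,0],c[:,1]);th=np.arctan2(r,c[:,2]);k=th/(r+1e-12)
        return np.c_[p['cx']+p['fx']*c[:,0]*k,p['cy']+p['fy']*c[:,1]*k]
    return np.c_[p['cx']+p['fx']*c[:,0]/c[:,2],p['cy']+p['fy']*c[:,1]/c[:,2]]
def tri(obs):
    # obs: list of (cam,uv,pose)
    A=np.zeros((3,3));b=np.zeros(3);L=[]
    for c,uv,po in obs:
        o,d=ray(c,uv,po);d=d[0];M=np.eye(3)-np.outer(d,d);A+=M;b+=M@o;L.append((o,d))
    X=np.linalg.solve(A,b)
    return X,[np.linalg.norm((np.eye(3)-np.outer(d,d))@(X-o)) for o,d in L]
E
cat > crop.py <<'E'
import cv2,sys
n,x,y,w,h,o=sys.argv[1:];x,y,w,h=map(int,(x,y,w,h));k=min(800//w,600//h)
im=cv2.imread('pics/'+n)[y:y+h,x:x+w]
im=cv2.resize(im,None,fx=k,fy=k,interpolation=cv2.INTER_CUBIC)
for i in range(0,w,20):
    cv2.line(im,(i*k,0),(i*k,6),(0,0,255),1);cv2.putText(im,str(x+i),(i*k,18),0,.4,(0,0,255),1)
for i in range(0,h,20):
    cv2.line(im,(0,i*k),(6,i*k),(0,0,255),1);cv2.putText(im,str(y+i),(8,i*k+4),0,.4,(0,0,255),1)
cv2.imwrite('pics/'+o,im)
E
python3 crop.py w1.png 120 70 240 220 c1.png; python3 crop.py wrist0.png 60 0 280 215 c2.png; python3 crop.py s1.png 160 140 200 180 c3.png;python3 crop.py d1.png 200 110 180 190 c4.png
```

```text
(no output)
```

View pics/c1.png

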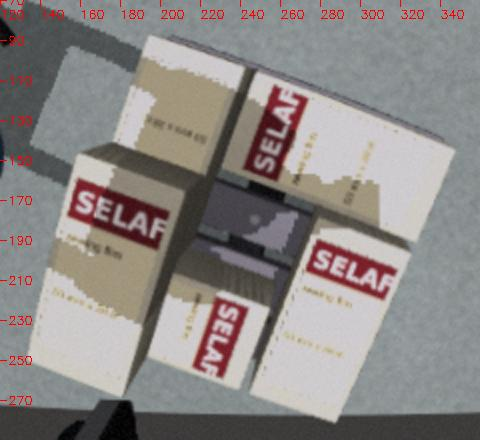

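View pics/c2.png

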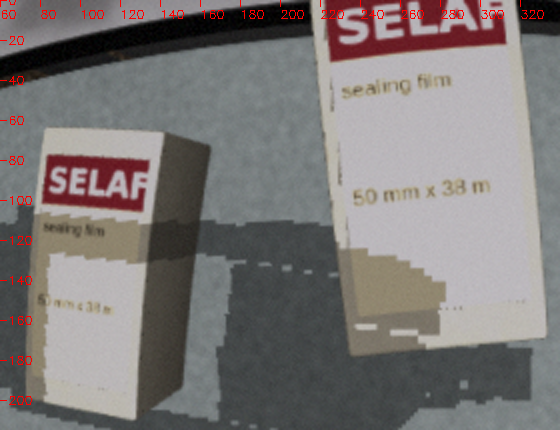

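View pics/c3.png

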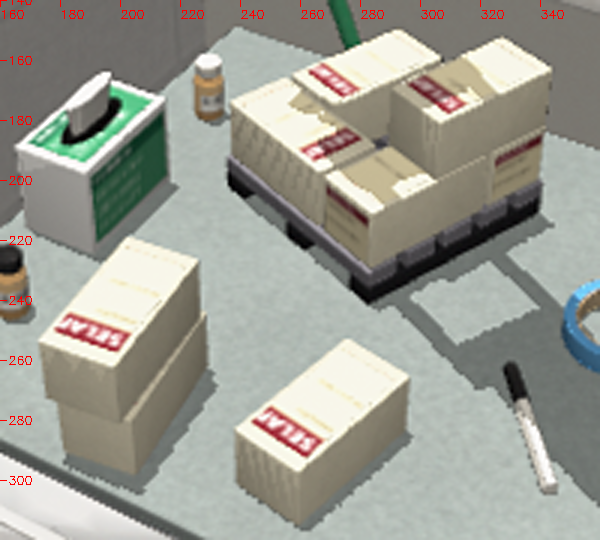

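View pics/c4.png

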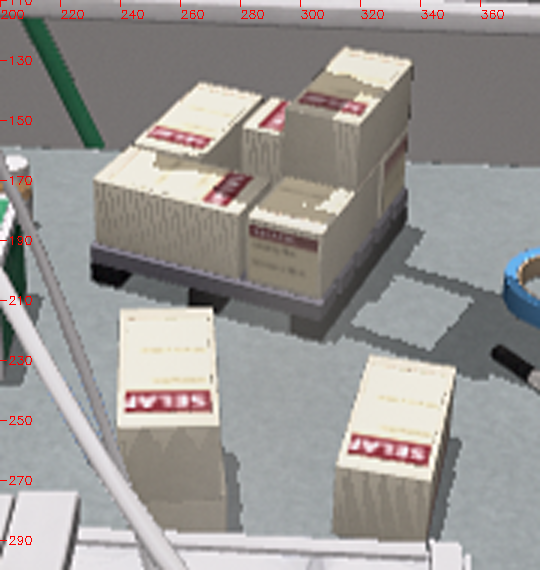

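```bash
cat > fit.py <<'E'
from h import *
from scipy.optimize import least_squares
def refine(png,pts,w=3):
    g=cv2.cvtColor(cv2.imread('pics/'+png),cv2.COLOR_BGR2GRAY)
    p=np.float32(pts).reshape(-1,1,2).copy()
    q=cv2.cornerSubPix(g,p,(w,w),(-1,-1),(3,50,.01)).reshape(-1,2)
    pts=np.float32(pts);bad=np.linalg.norm(q-pts,axis=1)>3;q[bad]=pts[bad];return q.astype(float)
def rect(P):
    # corners in order -> centre, long-axis yaw, sides
    e=[np.linalg.norm(P[(i+1)%4,:2]-P[i,:2]) for i in range(4)]
    i=0 if e[0]+e[2]>e[1]+e[3] else 1
    d=(P[(i+1)%4]-P[i])-(P[(i+3)%4]-P[(i+2)%4]); 
    return P[:,:2].mean(0),np.degrees(np.arctan2(d[1],d[0])),np.round(np.array(e)*1e3,1)
E
cat > m1.py <<'E'
from fit import *
p1=np.load('w1.npy')
F={'up':([(158.5,146),(211.5,164),(181,268),(135,251.5)],.224),
'l2':([(275,173),(325.5,194.5),(288,281),(245,267.5)],.168),
'l3':([(248,104),(347.5,144),(325,190.5),(231,153.5)],.168)}
W={}
for k,(p,z) in F.items():
    q=refine('w1.png',p);W[k]=q;print(k,q.round(1).tolist(),*rect(onz('wrist',q,z,p1)))
# other views
sc={'up':[(350,162.5),(310.5,180),(290,165.5),(326.5,152.5)]}
# triangulation: upper_first, low_3 corners scene s1 (crop/3+160,140)
S=lambda a:[(160+x/3,140+y/3) for x,y in a]
D=lambda a:[(200+x/3,110+y/3) for x,y in a]
# up corner order in world: w1[0]=(-x,+y) ...
so=refine('s1.png',S([(438,121),(391,85),(501,37),(551,68)]))
do=refine('d1.png',D([(363,122),(287,103),(340,46),(411,60)]))
print(so.round(1).tolist(),do.round(1).tolist())
for i in range(4):
  X,e=tri([('wrist',W['up'][i],p1),('scene',so[i],None),('side',do[i],None)]);print('up',i,X.round(4),np.round(np.array(e)*1e3,1))
s3=refine('s1.png',S([(325,178),(230,105),(290,76),(372,150)]))
d3=refine('d1.png',D([(246,203),(93,181),(130,148),(270,177)]))
for i in range(4):
  X,e=tri([('wrist',W['l3'][i],p1),('scene',s3[i],None),('side',d3[i],None)]);print('l3',i,X.round(4),np.round(np.array(e)*1e3,1))
E
python3 m1.py
```

```text
up [[159.4, 146.2], [212.2, 165.7], [180.1, 269.4], [133.1, 249.4]] [ 0.51448139 -0.2146634 ] -111.39710556476373 [ 55.6 117.4  56.3 116.4]
l2 [[275.0, 173.0], [324.6, 195.7], [287.3, 281.0], [244.2, 265.9]] [ 0.62815262 -0.2571616 ] -109.52961359112284 [ 61.7 116.8  56.8 120.4]
l3 [[248.4, 104.9], [347.4, 144.6], [325.0, 190.5], [230.1, 152.8]] [ 0.63449239 -0.16058876] -21.736468244687718 [116.3  57.4 114.   56.2]
[[306.0, 180.3], [290.3, 168.3], [326.7, 151.8], [343.5, 162.6]] [[320.6, 149.3], [293.7, 142.7], [314.6, 125.2], [337.0, 130.2]]
up 0 [ 0.5077 -0.1496  0.225 ] [2.5 1.7 3.7]
up 1 [ 0.5614 -0.1703  0.2273] [1.  2.6 2.6]
up 2 [ 0.5184 -0.2797  0.223 ] [0.8 1.4 1.7]
up 3 [ 0.466  -0.259   0.2222] [0.2 0.4 0.5]
l3 0 [ 0.5874 -0.1134  0.1684] [4.1 1.3 4. ]
l3 1 [ 0.7003 -0.1542  0.1658] [1.7 3.7 2.6]
l3 2 [ 0.6753 -0.2082  0.1693] [0.8 0.9 0.7]
l3 3 [ 0.5688 -0.1659  0.1652] [1.4 2.1 2.1]
```

```bash
cat > basefit.py <<'E'
from fit import *
def cs(cx,cy,along):
    a,b=(59,29) if along=='x' else (29,59)
    return lambda sx,sy:((cx+sx*a)/1e3,(cy+sy*b)/1e3)
C={'up':cs(32,-62,'x'),'l0':cs(-32,-62,'x'),'l1':cs(62,-32,'y'),'l2':cs(32,62,'x'),'l3':cs(-62,32,'y'),
   'A':cs(-32,62,'x'),'B':cs(62,32,'y'),'C':cs(-62,-32,'y')}
def fitbase(png,pose,obs,r=True,z0=.078,free=True):
    # obs: (name,sx,sy,u,v)
    uv=np.array([o[3:] for o in obs],float)
    if r: uv=refine(png,uv)
    P=np.array([onz('wrist',uv[i],z0+(.146 if o[0] in('up','A','B','C') else .090),pose)[0,:2] for i,o in enumerate(obs)])
    M=np.array([C[o[0]](o[1],o[2]) for o in obs])
    f=lambda p:(P-(p[:2]+M@np.array([[np.cos(p[2]),np.sin(p[2])],[-np.sin(p[2]),np.cos(p[2])]]))).ravel()
    s=least_squares(f,[.57,-.2,-1.95],loss='soft_l1',f_scale=.0015)
    for o,e in zip(obs,f(s.x).reshape(-1,2)):print(o[:3],(e*1e3).round(1))
    print('base',s.x.round(4),np.degrees(s.x[2]).round(2));return s.x
if __name__=='__main__':
    p1=np.load('w1.npy')
    fitbase('w1.png',p1,[('up',-1,-1,158.5,146),('up',-1,1,211.5,164),('up',1,1,181,268),('up',1,-1,135,251.5),
    ('l2',-1,1,325.5,194.5),('l2',1,1,288,281),('l2',1,-1,245,267.5),
    ('l3',-1,-1,248,104),('l3',-1,1,347.5,144),('l3',1,1,325,190.5),('l3',1,-1,231,153.5),
    ('l0',-1,-1,196,87.5),('l0',-1,1,244,104),('l1',1,1,241.5,264.5),('l1',1,-1,193.5,247.5)])
E
python3 basefit.py
```

```text
('up', -1, -1) [ 1.9 -0.8]
('up', -1, 1) [-0.6 -0.4]
('up', 1, 1) [-0.7  0.2]
('up', 1, -1) [1.4 1.2]
('l2', -1, 1) [-2.   0.3]
('l2', 1, 1) [-0.9  1.2]
('l2', 1, -1) [0.4 1.3]
('l3', -1, -1) [ 0.7 -0.7]
('l3', -1, 1) [-1.2 -0.9]
('l3', 1, 1) [-3.9  0.8]
('l3', 1, -1) [0.6 1.2]
('l0', -1, -1) [ 1.3 -1.4]
('l0', -1, 1) [-0.4 -1.1]
('l1', 1, 1) [-0.6  1.2]
('l1', 1, -1) [ 54.5 -18.1]
base [ 0.5833 -0.2071 -1.9376] -111.01
```

```bash
cat > m2.py <<'E'
from fit import *
S=lambda a:[(160+x/3,140+y/3) for x,y in a]
D=lambda a:[(200+x/3,110+y/3) for x,y in a]
def go(n,s,d,z):
    s=refine('s1.png',S(s));d=refine('d1.png',D(d))
    X=[]
    for i in range(4):
        x,e=tri([('scene',s[i],None),('side',d[i],None)]);X.append(x);print(n,i,x.round(4),np.round(np.array(e)*1e3,1))
    X=np.array(X);print(rect(X)[:3]);
    print('sc',*rect(onz('scene',s,z)));print('sd',*rect(onz('side',d,z)))
go('single',[(303,456),(237,430),(348,338),(410,375)],[(434,477),(338,464),(369,357),(456,366)],.134)
go('ptop',[(120,368),(41,341),(124,236),(200,260)],[(219,424),(118,428),(121,310),(215,311)],.19)
E
python3 m2.py
```

```text
single 0 [0.4625 0.1153 0.126 ] [4.2 4.2]
single 1 [0.518  0.1214 0.1348] [0.5 0.5]
single 2 [0.4969 0.0055 0.1329] [1.6 1.6]
single 3 [0.4412 0.0161 0.1337] [0. 0.]
(array([0.47964339, 0.06458325]), np.float64(-101.16644308907527), array([ 55.8, 117.8,  56.7, 101.5]))
sc [0.47989588 0.06451361] -101.05514581609296 [ 56.7 117.6  57.8 102.6]
sd [0.4793443  0.06950392] -100.59731934743142 [ 56.5 113.6  55.5 116.4]
ptop 0 [0.5864 0.1575 0.1892] [0.3 0.3]
ptop 1 [0.642  0.1645 0.1906] [0.2 0.2]
ptop 2 [0.6549 0.0467 0.1896] [0.5 0.5]
ptop 3 [0.5978 0.0421 0.1897] [0.3 0.3]
(array([0.6202567 , 0.10267057]), np.float64(-84.0665766134178), array([ 56.1, 118.5,  57.3, 116. ]))
sc [0.62031122 0.10265753] -84.22584987042845 [ 56.9 118.   58.  115.6]
sd [0.6201206  0.10329165] -84.06261522317047 [ 56.  116.6  56.9 117.4]
```

Scene+side agree: tops at 0.190 and 0.134. pile_top is at (0.620,0.103) and single at (0.480,0.067). Next is a wrist look from the same relative place as for the stack.

Request:
{"op": "send_rows", "data": {
  "steps": [
    [[0, -0.01, 0.06, 0, 0], [0, -0.02, 0.12, 0, 0], [0, -0.03, 0.18, 0, 0], [0, -0.04, 0.24, 0, 0], [0, -0.04, 0.29, 0, 0], [0, -0.04, 0.29, 0, 0], [0, -0.04, 0.29, 0, 0]]
  ]
}}

```text
t: 1.92
tcp_pos: [0.5844, 0.0906, 0.3806]
tool_rot: [-0.001, 0.708, 0.0, 0.707]
force: [0.0, 0.2, 0.0]
finger_gap: 0.998
```

```bash
cat > look.py <<'E'
import sys
from h import *
n=sys.argv[1]
s=manip.sense();print(s['t'],s['tcp_pos'].round(4),R.from_quat(s['tool_rot']).as_matrix().round(3).tolist(),s['q'].round(2))
np.save(n+'.npy',np.r_[s['tcp_pos'],s['tool_rot']])
save(manip.snapshot("wrist"),n+'.png')
E
python3 look.py w2; python3 crop.py w2.png 110 40 260 230 c5.png
```

```text
1.925 [0.5844 0.0906 0.3806] [[-0.002, -0.002, 1.0], [-0.001, 1.0, 0.002], [-1.0, -0.001, -0.002]] [-0.03  0.35  1.31 -0.    1.48 -0.04]
```

View pics/w2.png

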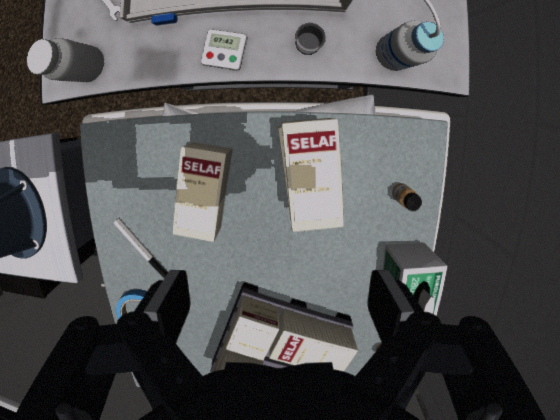

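View pics/c5.png

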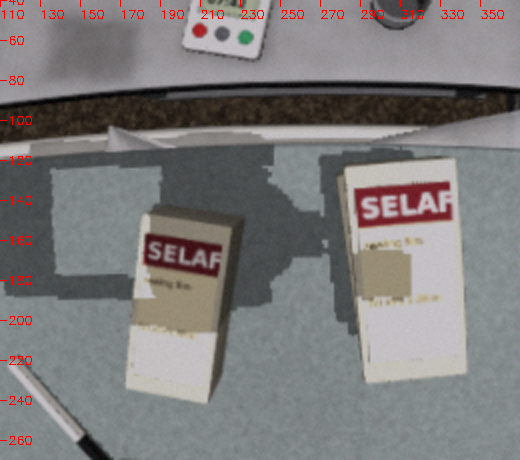

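Run:
```python
from fit import *
p=np.load('w2.npy')
for n,q,z in (('ptop',[(282.5,123.5),(337.5,119),(343.5,226.5),(292.5,231.5)],.19),('single',[(182.5,146),(224,151),(214,241.5),(173,233)],.134)):
    q=refine('w2.png',q);print(n,q.round(1).tolist(),*rect(onz('wrist',q,z,p)))
```

```text
ptop [[282.1, 123.3], [336.7, 118.7], [342.5, 226.3], [292.6, 230.6]] [0.62098485 0.10216614] -84.13887811424505 [ 55.9 116.6  55.4 115.8]
single [[183.3, 146.4], [224.0, 151.0], [213.2, 241.0], [172.4, 233.6]] [0.48162988 0.06801732] -100.66669103654894 [ 51.4 118.7  56.3 117. ]
```

Request:
{"op": "send_rows", "data": {
  "steps": [
    [[0, 0.038, -0.008, -0.04, 0.103], [0, 0.038, -0.008, -0.1, 0.103], [0, 0.038, -0.008, -0.15, 0.103], [0, 0.038, -0.008, -0.185, 0.103], [0, 0.038, -0.008, -0.21, 0.103], [0, 0.038, -0.008, -0.227, 0.103], [0, 0.038, -0.008, -0.227, 0.103], [0, 0.038, -0.008, -0.227, 0.103]]
  ],
  "grip_force": 50
}}

```text
t: 2.98
tcp_pos: [0.6239, 0.0816, 0.1554]
tool_rot: [-0.036, 0.705, 0.036, 0.707]
force: [0.7, 0.7, -0.5]
finger_gap: 1.0
```

```bash
python3 look.py w3;  python3 - <<'E'
from h import *
save(manip.snapshot('side'),'d3.png');save(manip.snapshot('scene'),'s3.png')
E
python3 crop.py d3.png 180 120 200 200 c6.png
```

```text
2.975 [0.6239 0.0816 0.1554] [[0.002, -0.102, 0.995], [-0.0, 0.995, 0.102], [-1.0, -0.0, 0.002]] [-0.05  0.62  1.49 -0.    1.03 -0.15]
```

View pics/w3.png

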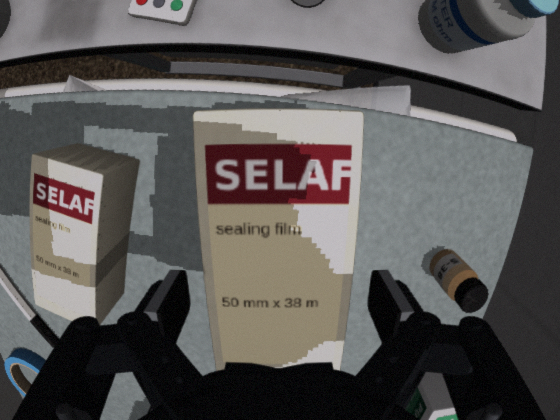

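View pics/c6.png

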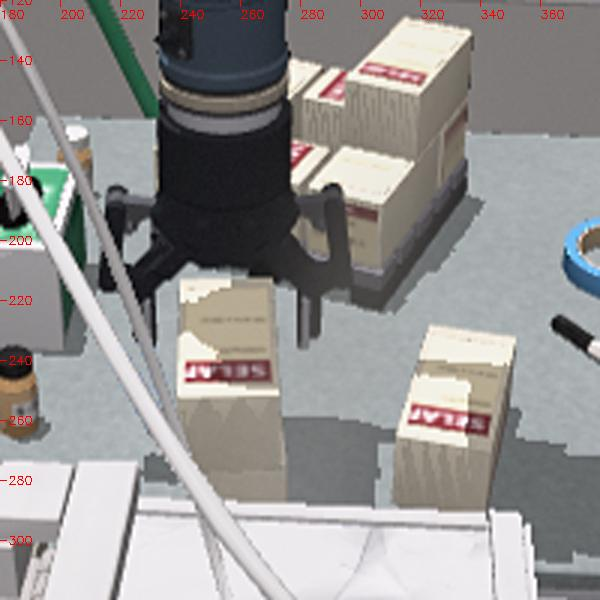

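Request:
{"op": "send_rows", "data": {
  "steps": [
    [[1, 0, 0, 0, 0], [1, 0, 0, 0, 0], [1, 0, 0, 0, 0], [1, 0, 0, 0, 0], [1, 0, 0, 0, 0], [1, 0, 0, 0, 0]]
  ],
  "grip_force": 50
}}

```text
t: 3.88
tcp_pos: [0.6237, 0.0821, 0.1551]
tool_rot: [-0.036, 0.706, 0.036, 0.707]
force: [0.6, 0.5, 5.2]
finger_gap: 0.679
```

Request:
{"op": "send_rows", "data": {
  "steps": [
    [[1, 0, 0, 0.01, 0], [1, 0, 0, 0.04, 0], [1, 0, 0, 0.09, 0], [1, 0, 0, 0.13, 0], [1, 0, 0, 0.13, 0], [1, 0, 0, 0.13, 0]]
  ]
}}

```text
t: 4.62
tcp_pos: [0.6214, 0.082, 0.2825]
tool_rot: [-0.036, 0.708, 0.036, 0.705]
force: [-0.5, -1.0, -3.1]
finger_gap: 0.668
```

```bash
python3 look.py w4;  python3 - <<'E'
from h import *
save(manip.snapshot('side'),'d4.png');save(manip.snapshot('scene'),'s4.png')
E
python3 crop.py d4.png 180 100 200 200 c6.png;python3 crop.py s4.png 130 130 250 190 c7.png
```

```text
4.625 [0.6214 0.082  0.2825] [[-0.004, -0.103, 0.995], [0.0, 0.995, 0.103], [-1.0, 0.0, -0.004]] [-0.05  0.48  1.36 -0.    1.3  -0.15]
```

View pics/w4.png

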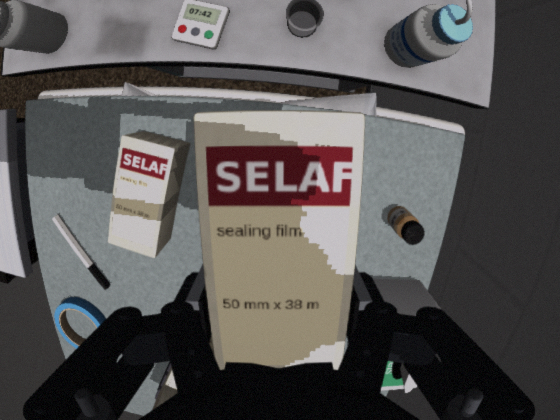

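View pics/c6.png

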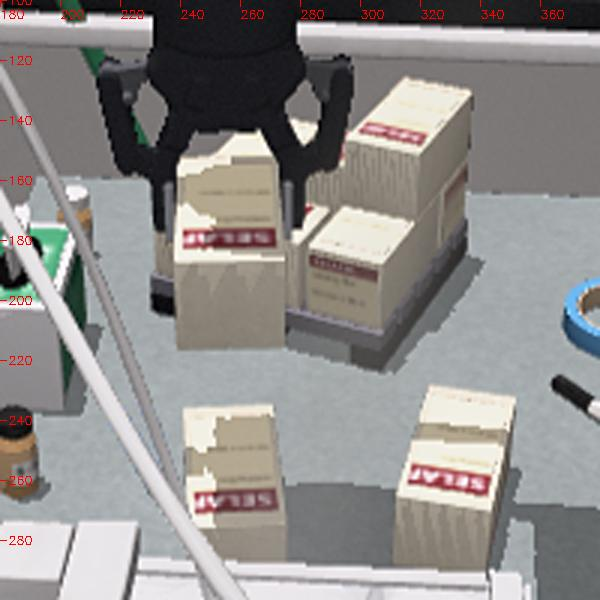

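View pics/c7.png

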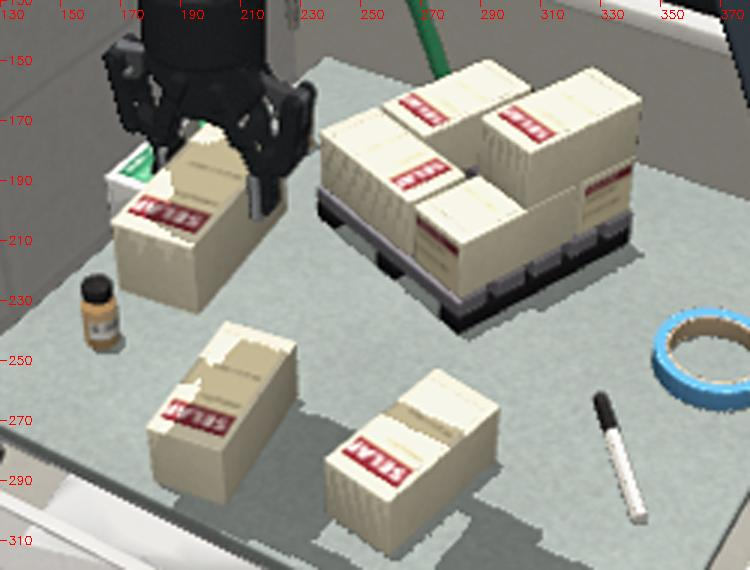

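```bash
cat > held.py <<'E'
import sys
from fit import *
def tool(uv,x):
    T=WP['tool_from_camera'];uv=np.atleast_2d(uv).astype(float)
    a=(uv[:,0]-WP['cx'])/WP['fx'];b=(uv[:,1]-WP['cy'])/WP['fy'];r=np.hypot(a,b)
    d=np.c_[np.sin(r)*a/r,np.sin(r)*b/r,np.cos(r)]@T[:3,:3].T
    o=T[:3,3];return o+d*((x-o[0])/d[:,0])[:,None]
if __name__=='__main__':
    n=sys.argv[1];c=np.array(sys.argv[3:],float).reshape(-1,2);q=refine(n,c);print(q.round(1).tolist(),(tool(q,float(sys.argv[2]))*1e3).round(1).tolist())
E
python3 held.py w4.png -0.035 195 114 364 113; python3 held.py w3.png -0.035 194 112 364 112; python3 crop.py w4.png 180 100 200 60 c8.png
```

```text
[[194.7, 113.5], [362.7, 113.6]] [[-35.0, 78.0, -28.1], [-35.0, 78.1, 27.3]]
[[193.9, 111.7], [361.1, 111.4]] [[-35.0, 78.6, -28.4], [-35.0, 78.7, 26.7]]
```

View pics/c8.png

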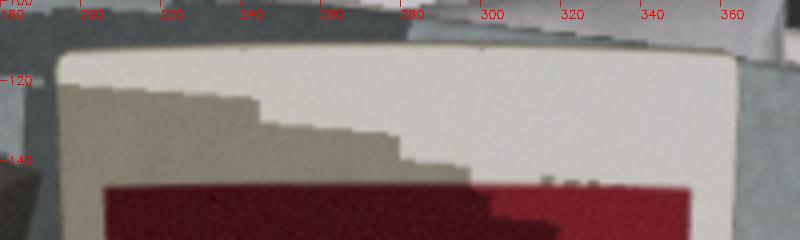

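```bash
cat > bf2.py <<'E'
from basefit import *
S=lambda x,y:(160+x/3,140+y/3)
D=lambda x,y:(200+x/3,110+y/3)
obs={'scene':('s1.png',[('up',-1,-1)+S(438,121),('up',-1,1)+S(391,85),('up',1,1)+S(501,37),('up',1,-1)+S(551,68),
 ('l3',-1,-1)+S(325,178),('l3',-1,1)+S(230,105),('l3',1,1)+S(290,76),('l3',1,-1)+S(372,150),
 ('l0',-1,-1)+S(371,212),('l0',-1,1)+S(326,180),('l2',1,1)+S(398,30),('l2',-1,1)+S(296,78),('l2',1,-1)+S(441,58)]),
'side':('d1.png',[('up',-1,-1)+D(363,122),('up',-1,1)+D(287,103),('up',1,1)+D(340,46),('up',1,-1)+D(411,60),
 ('l3',-1,-1)+D(246,203),('l3',-1,1)+D(93,181),('l3',1,1)+D(130,148),('l3',1,-1)+D(270,177),
 ('l0',-1,-1)+D(324,221),('l0',-1,1)+D(246,205),('l2',1,1)+D(200,81),('l2',1,-1)+D(265,95),('l2',-1,1)+D(136,147)])}
for cam,(png,o) in obs.items():
    uv=refine(png,[a[3:] for a in o],2)
    P=np.array([onz(cam,uv[i],.078+(.146 if a[0]=='up' else .09))[0,:2] for i,a in enumerate(o)])
    M=np.array([C[a[0]](a[1],a[2]) for a in o])
    f=lambda p:(P-(p[:2]+M@np.array([[np.cos(p[2]),np.sin(p[2])],[-np.sin(p[2]),np.cos(p[2])]]))).ravel()
    s=least_squares(f,[.57,-.2,-1.95],loss='soft_l1',f_scale=.0015)
    print(cam,s.x.round(4),np.degrees(s.x[2]).round(2))
    for a,e in zip(o,f(s.x).reshape(-1,2)):print(a[:3],(e*1e3).round(1))
E
python3 bf2.py
```

```text
scene [ 0.5801 -0.2036 -1.9224] -110.15
('up', -1, -1) [ 3.1 -1. ]
('up', -1, 1) [ 6.8 -9. ]
('up', 1, 1) [2.1 2.1]
('up', 1, -1) [2.4 0.9]
('l3', -1, -1) [-5.2  1.3]
('l3', -1, 1) [-2.4 -0.2]
('l3', 1, 1) [-1.6 -5.8]
('l3', 1, -1) [-1.3  3.1]
('l0', -1, -1) [ 5.  -3.3]
('l0', -1, 1) [-1.4  1. ]
('l2', 1, 1) [-0.1 -0.3]
('l2', -1, 1) [-6.3 -0.7]
('l2', 1, -1) [0.7 1.9]
side [ 0.5796 -0.2064 -1.9336] -110.79
('up', -1, -1) [-0.6 -0.6]
('up', -1, 1) [-0.5 -5.4]
('up', 1, 1) [0.1 1.6]
('up', 1, -1) [4.  5.5]
('l3', -1, -1) [-3.1 -6. ]
('l3', -1, 1) [0.6 0.1]
('l3', 1, 1) [-1.9 -0.9]
('l3', 1, -1) [2.3 0.8]
('l0', -1, -1) [-0.3 -8.7]
('l0', -1, 1) [ 2.5 -8.1]
('l2', 1, 1) [-0.4  1.8]
('l2', 1, -1) [-0.7  2.9]
('l2', -1, 1) [0.2 4.7]
```

Run:
```python
from basefit import *
p1=np.load('w1.npy')
obs=[('up',-1,-1,158.5,146),('up',-1,1,211.5,164),('up',1,1,181,268),('up',1,-1,135,251.5),('l2',-1,1,325.5,194.5),('l2',1,1,288,281),('l2',1,-1,245,267.5),('l3',-1,-1,248,104),('l3',-1,1,347.5,144),('l3',1,-1,231,153.5),('l0',-1,-1,196,87.5),('l0',-1,1,244,104),('l1',1,1,241.5,264.5)]
uv=refine('w1.png',[o[3:] for o in obs])
print((uv-np.array([o[3:] for o in obs])).round(1).tolist())
M=np.array([C[o[0]](o[1],o[2]) for o in obs]);Z=np.array([.146 if o[0]=='up' else .09 for o in obs])
ctr=np.array([C[o[0]](0,0) for o in obs])
for ins in (0,.0007):
  Mi=M-ins*np.sign(M-ctr)
  def f(p):
    X=np.c_[p[:2]+Mi@np.array([[np.cos(p[2]),np.sin(p[2])],[-np.sin(p[2]),np.cos(p[2])]]),Z+p[3]]
    return (proj('wrist',X,p1)-uv).ravel()
  for fz in (0,1):
    g=(lambda p:f(p)) if fz else (lambda p:f(np.r_[p[:3],.078]))
    s=least_squares(g,[.58,-.2,-1.94,.078],loss='soft_l1',f_scale=1);print(ins,fz,s.x.round(4),s.cost.round(2))
    if fz:print(f(s.x).reshape(-1,2).round(1).tolist())
```

```text
[[0.9, 0.2], [0.7, 1.7], [-0.9, 1.4], [-1.9, -2.1], [-0.9, 1.2], [-0.7, 0.0], [-0.8, -1.6], [0.4, 0.9], [-0.1, 0.6], [-0.9, -0.7], [-1.6, -0.5], [-1.9, -0.5], [-2.8, -0.1]]
0 0 [ 0.5832 -0.2072 -1.941   0.078 ] 7.93
0 1 [ 0.5827 -0.208  -1.9402  0.074 ] 3.32
[[-0.8, -0.4], [0.9, -0.2], [1.1, -0.9], [-0.0, -0.0], [0.6, 0.4], [-0.1, -0.0], [-0.6, 0.1], [-0.6, 0.3], [-0.1, -0.1], [-0.4, 1.4], [-0.5, -0.2], [0.5, -0.1], [0.2, 0.1]]
0.0007 0 [ 0.5834 -0.207  -1.9406  0.078 ] 2.81
0.0007 1 [ 0.5831 -0.2073 -1.9407  0.0764] 1.94
[[-0.8, 0.1], [-0.1, -0.1], [0.3, -1.2], [0.0, -0.1], [0.5, 0.7], [-0.1, -0.2], [0.2, 0.2], [-0.0, 0.5], [-0.0, -0.0], [0.5, 0.7], [-0.2, -0.2], [-0.2, -0.4], [-0.1, -0.2]]
```

Request:
{"op": "send_rows", "data": {
  "steps": [
    [[1, 0, -0.03, 0.01, 0.18], [1, -0.005, -0.08, 0.01, 0.36], [1, -0.01, -0.13, 0.01, 0.54], [1, -0.02, -0.18, 0.01, 0.72], [1, -0.027, -0.227, 0.01, 0.9], [1, -0.027, -0.227, 0, 1.08], [1, -0.027, -0.227, -0.02, 1.098], [1, -0.027, -0.227, -0.03, 1.098]]
  ]
}}

```text
t: 5.78
tcp_pos: [0.5947, -0.1447, 0.2517]
tool_rot: [-0.398, 0.584, 0.401, 0.583]
force: [0.1, -0.0, -2.0]
finger_gap: 0.668
```

```bash
python3 look.py w5;python3 - <<'E'
from h import *
s=manip.sense();print(R.from_quat(s['tool_rot']).as_matrix()[:,1])
M=R.from_quat(s['tool_rot']).as_matrix();print('psi',np.degrees(np.arctan2(M[1,2],M[0,2])),np.arctan2(M[1,2],M[0,2]))
save(manip.snapshot('side'),'d5.png');save(manip.snapshot('scene'),'s5.png')
E
python3 crop.py d5.png 180 80 200 200 c6.png;python3 crop.py s5.png 200 100 200 150 c7.png
```

```text
5.775 [ 0.5947 -0.1447  0.2517] [[-0.004, -0.932, 0.362], [0.002, 0.362, 0.932], [-1.0, 0.005, 0.0]] [-0.42  0.49  1.44  0.    1.22 -1.62]
[-0.93215336  0.36201343  0.00603235]
psi 68.77557720440743 1.2003602671764668
```

View pics/w5.png

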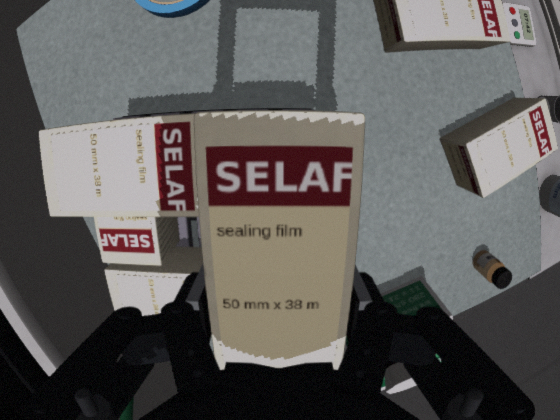

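View pics/c7.png

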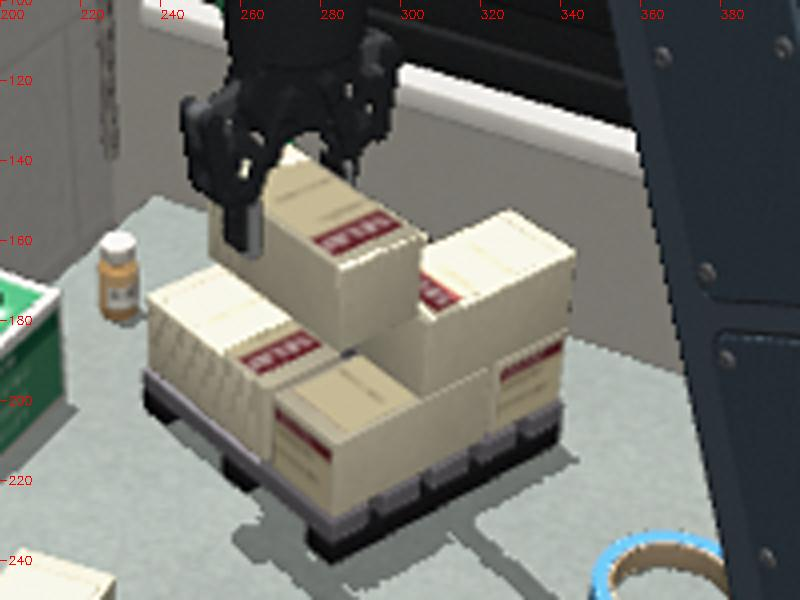

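View pics/c6.png

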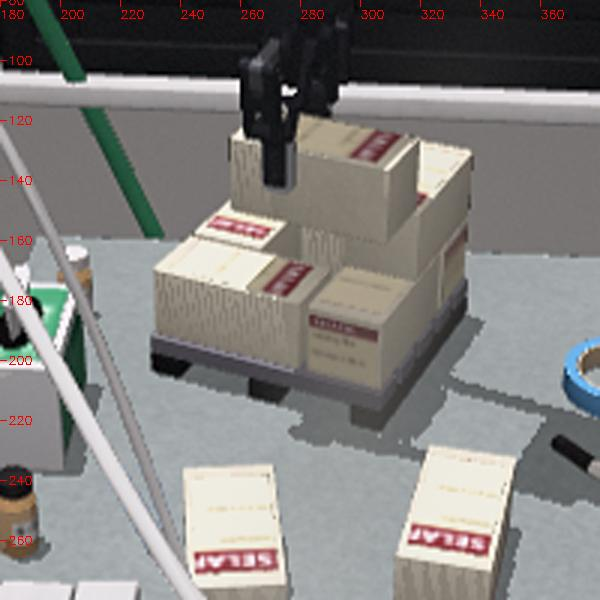

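```bash
python3 crop.py w5.png 30 100 190 150 c8.png
python3 - <<'E'
from fit import *
p=np.load('w5.npy');q=refine('w5.png',[(39,130),(49,217)],2);print(q)
X=onz('wrist',q,.224,p)[:,:2];b=np.array([.5831,-.2073]);t=-1.9407
print(((X-b)@np.array([[np.cos(t),-np.sin(t)],[np.sin(t),np.cos(t)]])*1e3).round(1))
E
```

```text
[[ 38.49795151 130.65385437]
 [ 49.71829224 215.62586975]]
[[ 88.9 -90.3]
 [ 89.  -34.1]]
```

View pics/c8.png

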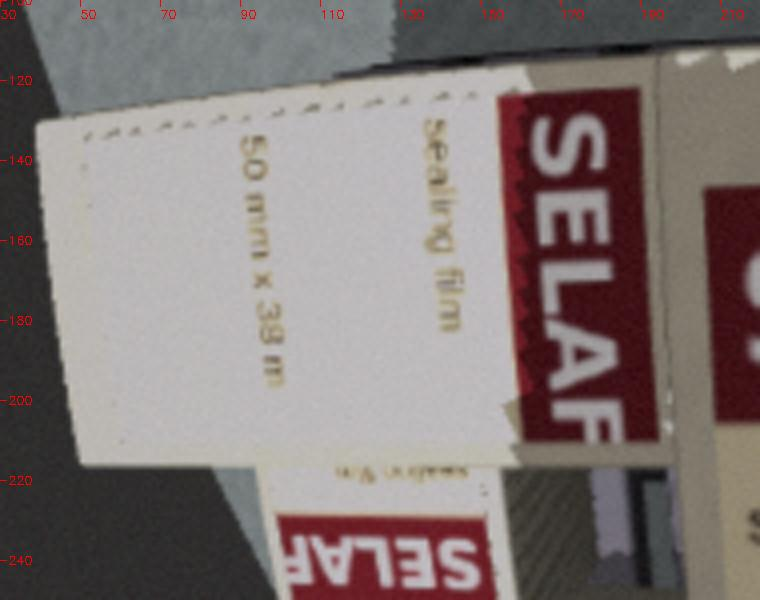

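Request:
{"op": "send_rows", "data": {
  "steps": [
    [[1, 0, 0, -0.03, 0], [1, 0, 0, -0.048, 0], [1, 0, 0, -0.056, 0], [1, 0, 0, -0.06, 0], [1, 0, 0, -0.062, 0], [1, 0, 0, -0.062, 0]]
  ]
}}

```text
t: 6.68
tcp_pos: [0.5963, -0.1451, 0.1929]
tool_rot: [-0.4, 0.583, 0.399, 0.584]
force: [-0.4, 0.3, -1.6]
finger_gap: 0.672
```

Request:
{"op": "send_rows", "data": {
  "steps": [
    [[1, -0.002, 0, -0.001, 0], [1, -0.002, 0, -0.003, 0], [1, -0.002, 0, -0.0035, 0], [1, -0.002, 0, -0.0035, 0]]
  ]
}}

```text
t: 7.18
tcp_pos: [0.5939, -0.145, 0.1891]
tool_rot: [-0.4, 0.583, 0.4, 0.583]
force: [-0.9, -0.3, 0.6]
finger_gap: 0.671
```

Request:
{"op": "send_rows", "data": {
  "steps": [
    [[1, 0, 0, -0.001, 0], [1, 0, 0, -0.001, 0], [1, 0, 0, -0.001, 0]]
  ]
}}

```text
t: 7.55
tcp_pos: [0.5939, -0.1449, 0.1891]
tool_rot: [-0.4, 0.583, 0.399, 0.583]
force: [-2.2, 1.3, 5.5]
finger_gap: 0.669
```

```bash
python3 -c "
from h import *
s=manip.sense();print(s['force'],s['tcp_pos'])
save(manip.snapshot('side'),'d6.png');save(manip.snapshot('scene'),'s6.png')"
python3 crop.py d6.png 220 110 160 120 c6.png;python3 crop.py s6.png 200 120 200 150 c7.png
```

```text
[-2.24625536  1.26147823  5.53913887] [ 0.59388503 -0.14492755  0.18906233]
```

View pics/c6.png

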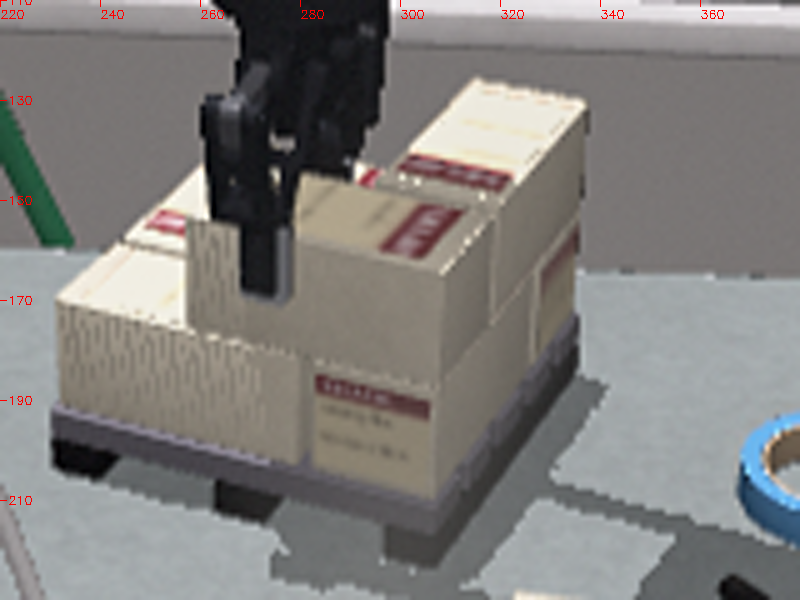

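View pics/c7.png

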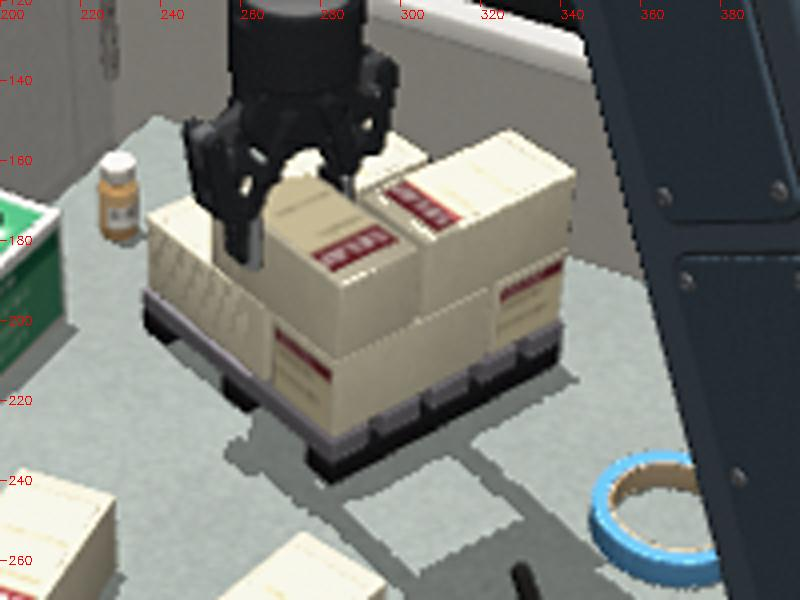

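Request:
{"op": "send_rows", "data": {
  "steps": [
    [[0.15, 0, 0, 0, 0], [0.15, 0, 0, 0, 0], [0.15, 0, 0, 0, 0], [0.15, 0, 0, 0.01, 0], [0.15, 0, 0, 0.05, 0], [0, 0, 0, 0.1, 0], [0, 0.01, -0.02, 0.15, -0.18], [0, 0.02, -0.04, 0.19, -0.36]]
  ]
}}

```text
t: 8.65
tcp_pos: [0.6145, -0.1853, 0.3814]
tool_rot: [-0.288, 0.645, 0.286, 0.647]
force: [0.8, -0.6, -0.8]
finger_gap: 1.0
```

Request:
{"op": "send_rows", "data": {
  "steps": [
    [[0, 0.01, -0.01, 0, -0.18], [0, 0.01, -0.015, 0, -0.36], [0, 0.01, -0.015, 0, -0.54], [0, 0.01, -0.015, 0, -0.72], [0, 0.01, -0.015, 0, -0.84], [0, 0.01, -0.015, 0, -0.84], [0, 0.01, -0.015, 0, -0.84]]
  ]
}}

```text
t: 9.52
tcp_pos: [0.624, -0.2, 0.3782]
tool_rot: [-0.001, 0.707, 0.001, 0.707]
force: [0.2, 0.1, 0.5]
finger_gap: 1.003
```

```bash
python3 look.py w6;python3 crop.py w6.png 120 70 240 220 c1.png
```

```text
9.525 [ 0.624  -0.2     0.3782] [[0.0, -0.003, 1.0], [-0.0, 1.0, 0.003], [-1.0, -0.0, 0.0]] [-0.48  0.45  1.15 -0.    1.54 -0.48]
```

View pics/c1.png

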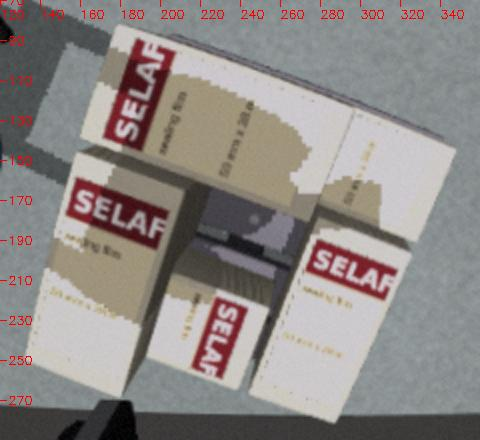

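```bash
cat > chk.py <<'E'
from basefit import *
def cfit(png,pose,obs,z,half,x0):
    uv=refine(png,[o[2:] for o in obs]);M=np.array([[o[0]*(half[0]-.0007),o[1]*(half[1]-.0007)] for o in obs])
    def f(p):
        X=np.c_[p[:2]+M@np.array([[np.cos(p[2]),np.sin(p[2])],[-np.sin(p[2]),np.cos(p[2])]]),np.full(len(M),z)]
        return (proj('wrist',X,pose)-uv).ravel()
    s=least_squares(f,x0,loss='soft_l1',f_scale=1);return s.x,f(s.x).reshape(-1,2).round(1).tolist()
def rel(x,b=(.5831,-.2073,-1.9407)):
    t=b[2];d=np.array(x[:2])-b[:2];return np.round([(d@[np.cos(t),np.sin(t)])*1e3,(d@[-np.sin(t),np.cos(t)])*1e3,np.degrees(x[2]-t)],2)
E
python3 - <<'E'
from chk import *
p=np.load('w6.npy')
for n,o,h,z in (('up',[(-1,-1,158,147),(-1,1,211.5,165),(1,1,180,269),(1,-1,133,250)],(.059,.029),.224),
  ('C',[(-1,-1,179,82),(-1,1,298,123.5),(1,1,275.5,180.5),(1,-1,160,138)],(.029,.059),.224),
  ('l2',[(-1,1,325,195.5),(1,1,287.5,281),(1,-1,245,267)],(.029*59/29,.029),.168)):
    x,e=cfit('w6.png',p,o,z,h,[.58,-.2,-1.94]);print(n,x.round(4),rel(x),e)
E
```

```text
up [ 0.5146 -0.2146 -1.9437] [ 31.54 -61.23  -0.17] [[-0.5, 0.0], [0.7, 0.1], [-0.2, -0.4], [0.0, 0.3]]
C [ 0.5764 -0.1376 -1.9299] [-62.59 -31.44   0.62] [[0.1, -0.3], [-0.1, -0.7], [-0.7, 0.6], [0.7, 0.5]]
l2 [ 0.6287 -0.2583 -1.9346] [31.09 60.96  0.35] [[0.2, -0.1], [-0.0, -0.3], [-0.2, 0.5]]
```

C sits within 1 mm of its place. Now back over the loose cartons.

Request:
{"op": "send_rows", "data": {
  "steps": [
    [[0, -0.02, 0.06, 0, 0], [0, -0.04, 0.12, 0, 0], [0, -0.06, 0.17, 0, 0], [0, -0.075, 0.22, 0, 0], [0, -0.075, 0.27, 0, 0], [0, -0.075, 0.27, 0, 0], [0, -0.075, 0.27, 0, 0]]
  ]
}}

```text
t: 10.45
tcp_pos: [0.5491, 0.0698, 0.3779]
tool_rot: [-0.001, 0.707, 0.0, 0.707]
force: [-0.0, -0.2, -0.1]
finger_gap: 0.997
```

```bash
python3 look.py w7;python3 crop.py w7.png 150 70 260 195 c1.png
```

```text
10.45 [0.5491 0.0698 0.3779] [[0.0, -0.002, 1.0], [-0.001, 1.0, 0.002], [-1.0, -0.001, 0.0]] [-0.08  0.29  1.41 -0.    1.44 -0.08]
```

View pics/c1.png

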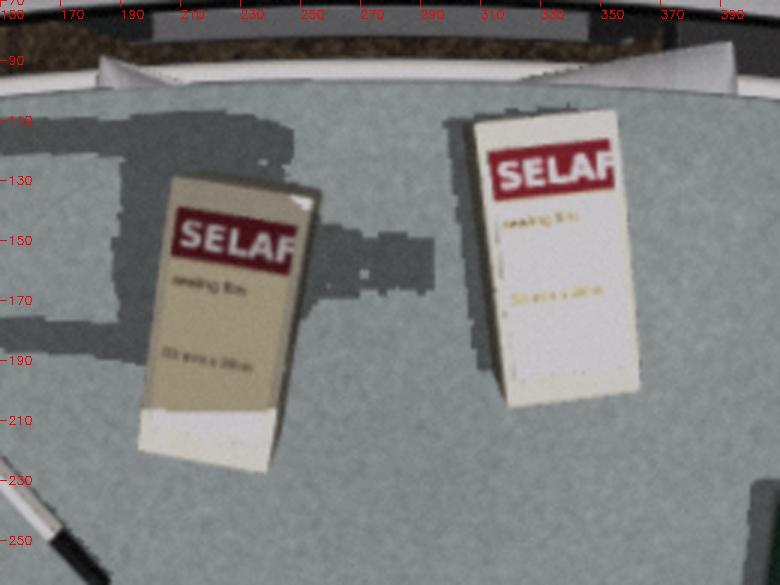

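Run:
```python
from chk import *
p=np.load('w7.npy')
for n,o in (('single',[(-1,-1,207.7,129),(-1,1,252,133.3),(1,1,238.7,227),(1,-1,196.3,220)]),('under',[(-1,-1,308,111.3),(-1,1,354.7,106.7),(1,1,363,199.3),(1,-1,320.3,205.3)])):
    x,e=cfit('w7.png',p,o,.134,(.059,.029),[.5,.07,-1.6]);print(n,x.round(4),np.degrees(x[2]).round(1),e)
    print(rect(onz('wrist',refine('w7.png',[a[2:] for a in o]),.134,p)))
p=np.load('w2.npy')
for n,o,z in (('single2',[(-1,-1,183.3,146.4),(-1,1,224,151),(1,1,213.2,241),(1,-1,172.4,233.6)],.134),('ptop',[(-1,-1,282,123.4),(-1,1,336.7,118.7),(1,1,342.5,226.3),(1,-1,292.6,230.6)],.19)):
    x,e=cfit('w2.png',p,o,z,(.059,.029),[.5,.07,-1.6]);print(n,x.round(4),np.degrees(x[2]).round(1),e)
```

```text
single [ 0.4806  0.0683 -1.7393] -99.7 [[-1.4, -0.5], [0.6, 1.3], [0.2, -0.3], [0.0, -0.0]]
(array([0.48075961, 0.06836225]), np.float64(-99.92669886372279), array([ 53.8, 118.6,  56.4, 116.2]))
under [ 0.619   0.0962 -1.4321] -82.1 [[0.2, -0.1], [-0.1, -0.7], [-0.3, 0.2], [0.1, 0.6]]
(array([0.6190016, 0.096252 ]), np.float64(-81.9232143664757), array([ 56.9, 115.5,  57. , 115.6]))
single2 [ 0.481   0.0679 -1.7423] -99.8 [[-3.1, -0.5], [0.7, 1.5], [0.3, -0.2], [0.1, -0.3]]
ptop [ 0.621   0.1021 -1.4691] -84.2 [[-0.3, -0.2], [0.4, -0.1], [0.5, -0.1], [-0.5, 0.5]]
```

Request:
{"op": "send_rows", "data": {
  "steps": [
    [[0, -0.04, -0.012, -0.03, -0.1], [0, -0.072, -0.021, -0.08, -0.178], [0, -0.072, -0.021, -0.13, -0.178], [0, -0.072, -0.021, -0.18, -0.178], [0, -0.072, -0.021, -0.22, -0.178], [0, -0.072, -0.021, -0.25, -0.178], [0, -0.072, -0.021, -0.27, -0.178], [0, -0.072, -0.021, -0.279, -0.178]]
  ]
}}

```text
t: 11.5
tcp_pos: [0.4769, 0.0477, 0.0977]
tool_rot: [0.063, 0.705, -0.063, 0.704]
force: [-0.3, -0.1, 0.4]
finger_gap: 1.002
```

Request:
{"op": "send_rows", "data": {
  "steps": [
    [[0, 0, 0, 0, 0]]
  ]
}}

```text
t: 11.62
tcp_pos: [0.4772, 0.0482, 0.0985]
tool_rot: [0.063, 0.705, -0.063, 0.704]
force: [-0.1, -0.3, 0.9]
finger_gap: 1.0
```

```bash
python3 look.py w8
```

```text
11.625 [0.4772 0.0482 0.0985] [[-0.001, 0.177, 0.984], [-0.0, 0.984, -0.177], [-1.0, -0.0, -0.001]] [-0.13  0.56  1.91 -0.    0.67  0.05]
```

View pics/w8.png

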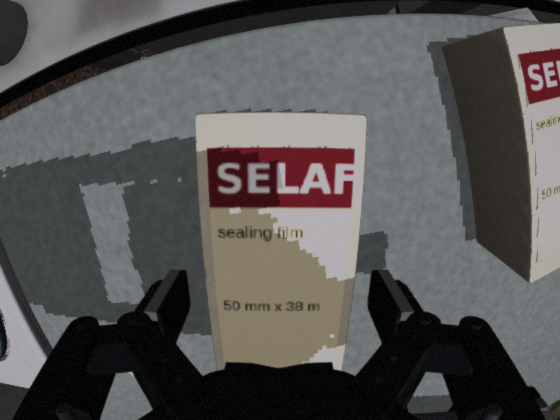

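Request:
{"op": "send_rows", "data": {
  "steps": [
    [[1, 0, 0, 0, 0], [1, 0, 0, 0, 0], [1, 0, 0, 0, 0], [1, 0, 0, 0, 0], [1, 0, 0, 0, 0], [1, 0, 0, 0, 0]]
  ],
  "grip_force": 50
}}

```text
t: 12.42
tcp_pos: [0.4779, 0.0489, 0.0998]
tool_rot: [0.062, 0.703, -0.063, 0.705]
force: [0.1, 0.2, 6.0]
finger_gap: 0.67
```

Request:
{"op": "send_rows", "data": {
  "steps": [
    [[1, 0, 0, 0.01, 0], [1, 0, 0, 0.04, 0], [1, 0, 0, 0.1, 0], [1, 0, 0, 0.15, 0], [1, 0, 0, 0.19, 0], [1, 0, 0, 0.19, 0], [1, 0, 0, 0.19, 0]]
  ]
}}

```text
t: 13.3
tcp_pos: [0.4756, 0.0493, 0.2879]
tool_rot: [0.062, 0.705, -0.062, 0.703]
force: [-0.4, -0.0, -3.7]
finger_gap: 0.672
```

```bash
python3 look.py w9; python3 held.py w9.png -.0355 195 114 365 114
```

```text
13.3 [0.4756 0.0493 0.2879] [[-0.003, 0.176, 0.984], [0.0, 0.984, -0.176], [-1.0, -0.0, -0.003]] [-0.13  0.26  1.71 -0.    1.17  0.05]
[[195.0, 114.0], [365.0, 114.0]] [[-35.5, 77.7, -27.8], [-35.5, 77.8, 28.0]]
```

View pics/w9.png

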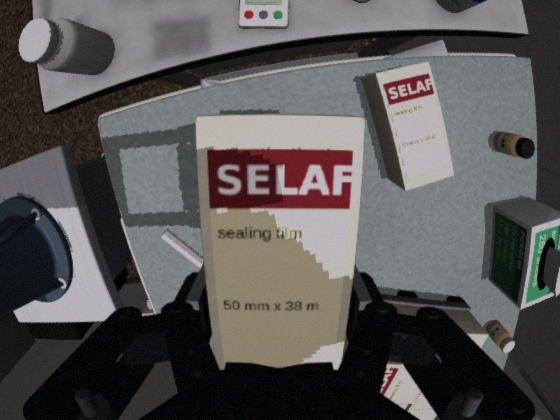

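Request:
{"op": "send_rows", "data": {
  "steps": [
    [[1, 0.02, -0.03, 0.005, -0.04], [1, 0.05, -0.08, 0.005, -0.08], [1, 0.08, -0.13, 0.005, -0.12], [1, 0.115, -0.18, 0.005, -0.16], [1, 0.145, -0.23, 0, -0.193], [1, 0.17, -0.267, -0.01, -0.193], [1, 0.17, -0.267, -0.03, -0.193], [1, 0.17, -0.267, -0.03, -0.193]]
  ]
}}

```text
t: 14.35
tcp_pos: [0.6445, -0.2173, 0.2535]
tool_rot: [0.132, 0.699, -0.129, 0.691]
force: [-0.9, 0.1, -1.9]
finger_gap: 0.666
```

```bash
python3 look.py w10
```

```text
14.35 [ 0.6445 -0.2173  0.2535] [[-0.009, 0.363, 0.932], [0.005, 0.932, -0.362], [-1.0, 0.001, -0.011]] [-0.49  0.59  1.25  0.    1.32 -0.12]
```

View pics/w10.png

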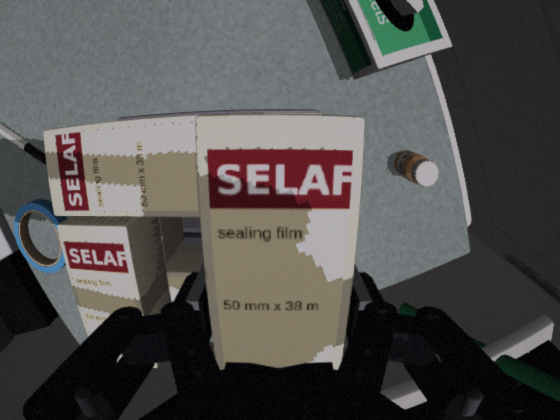

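Request:
{"op": "send_rows", "data": {
  "steps": [
    [[1, 0.001, -0.001, -0.03, 0], [1, 0.001, -0.001, -0.048, 0], [1, 0.001, -0.001, -0.055, 0], [1, 0.001, -0.001, -0.058, 0], [1, 0.001, -0.001, -0.058, 0], [1, 0.001, -0.001, -0.058, 0]]
  ]
}}

```text
t: 15.15
tcp_pos: [0.6485, -0.2192, 0.2018]
tool_rot: [0.13, 0.694, -0.13, 0.696]
force: [-0.1, 0.3, -2.5]
finger_gap: 0.672
```

Request:
{"op": "send_rows", "data": {
  "steps": [
    [[1, -0.003, 0.001, -0.003, 0], [1, -0.003, 0.001, -0.007, 0], [1, -0.003, 0.001, -0.01, 0], [1, -0.003, 0.001, -0.01, 0], [1, -0.003, 0.001, -0.01, 0]]
  ]
}}

```text
t: 15.78
tcp_pos: [0.645, -0.218, 0.1907]
tool_rot: [0.13, 0.695, -0.13, 0.695]
force: [0.5, -0.2, -1.8]
finger_gap: 0.67
```

Request:
{"op": "send_rows", "data": {
  "steps": [
    [[1, 0, 0, -0.001, 0], [1, 0, 0, -0.0015, 0], [1, 0, 0, -0.002, 0], [1, 0, 0, -0.002, 0]]
  ]
}}

```text
t: 16.27
tcp_pos: [0.6451, -0.2181, 0.1899]
tool_rot: [0.13, 0.695, -0.13, 0.695]
force: [-2.1, 0.6, 4.8]
finger_gap: 0.673
```

```bash
python3 -c "
from h import *
s=manip.sense();print(s['force'],s['tcp_pos'],R.from_quat(s['tool_rot']).as_matrix().round(3).tolist())
save(manip.snapshot('scene'),'s7.png')"
python3 crop.py s7.png 200 120 200 150 c7.png
```

```text
[-2.14431702  0.64956121  4.826321  ] [ 0.64512647 -0.21808718  0.18993582] [[0.001, 0.361, 0.932], [-0.001, 0.932, -0.361], [-1.0, -0.0, 0.001]]
```

View pics/c7.png

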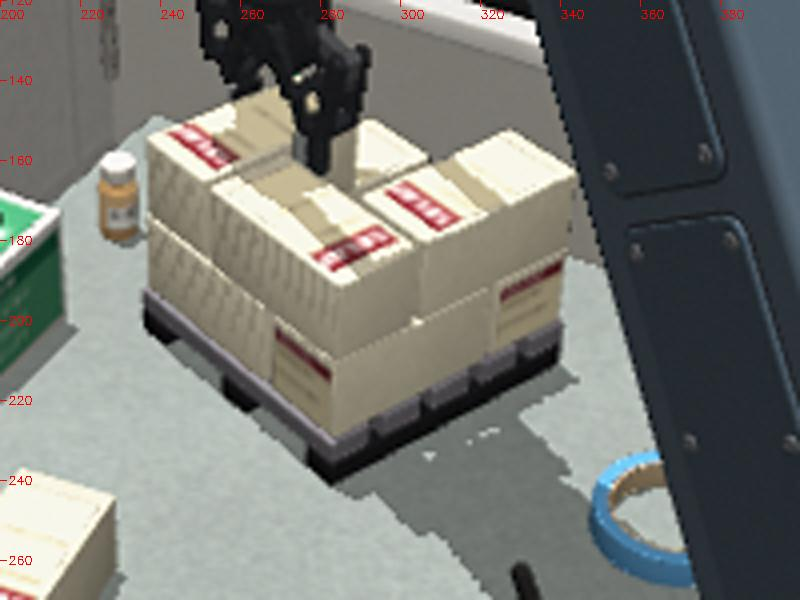

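Down at the expected height, in contact (Δ ≈ 6.6 N), and flush. Release, rise, and look from the reference place.

Request:
{"op": "send_rows", "data": {
  "steps": [
    [[0.15, 0, 0, 0, 0], [0.15, 0, 0, 0, 0], [0.15, 0, 0, 0, 0], [0.15, 0, 0, 0.01, 0], [0.15, 0, 0, 0.05, 0], [0, 0, 0, 0.1, 0], [0, -0.01, 0.01, 0.15, 0.18], [0, -0.02, 0.018, 0.19, 0.37]]
  ]
}}

```text
t: 17.32
tcp_pos: [0.6251, -0.1999, 0.3821]
tool_rot: [-0.002, 0.706, 0.001, 0.708]
force: [0.0, -0.8, -0.9]
finger_gap: 0.996
```

Request:
{"op": "send_rows", "data": {
  "steps": [
    [[0, 0, 0, 0, 0], [0, 0, 0, 0, 0]]
  ]
}}

```text
t: 17.58
tcp_pos: [0.6247, -0.1998, 0.3784]
tool_rot: [0.001, 0.707, -0.001, 0.707]
force: [-0.9, -0.3, 0.7]
finger_gap: 1.004
```

```bash
python3 look.py w11;python3 crop.py w11.png 120 70 240 220 c1.png
```

```text
17.575 [ 0.6247 -0.1998  0.3784] [[-0.001, 0.004, 1.0], [0.0, 1.0, -0.004], [-1.0, 0.0, -0.001]] [-0.48  0.46  1.15 -0.    1.54 -0.48]
```

View pics/c1.png

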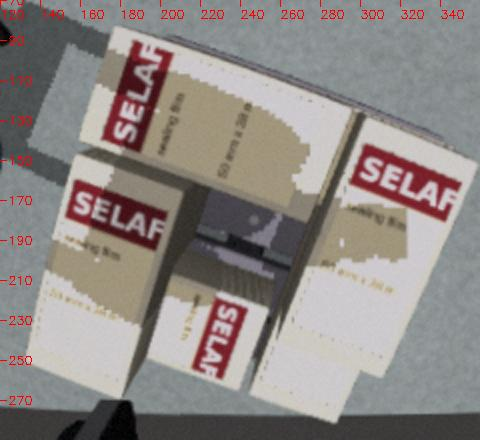

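Run:
```python
from chk import *
p=np.load('w11.npy')
for n,o,h,z in (('up',[(-1,-1,158,147),(-1,1,211.5,165),(1,1,180,269),(1,-1,133,250)],(.059,.029),.224),
  ('C',[(-1,-1,177,83),(-1,1,297,123.5),(1,1,275,181),(1,-1,159,139)],(.029,.059),.224),
  ('A',[(-1,-1,303.5,127.5),(-1,1,360,150),(1,1,312,258.5)],(.059,.029),.224)):
    x,e=cfit('w11.png',p,o,z,h,[.58,-.2,-1.94]);print(n,x.round(4),rel(x),e)
```

```text
up [ 0.5147 -0.2144 -1.9497] [ 31.38 -61.22  -0.51] [[-0.6, -0.1], [0.8, 0.0], [-0.1, -0.0], [-0.1, 0.2]]
C [ 0.5758 -0.1386 -1.9472] [-61.41 -31.67  -0.37] [[0.6, -0.3], [-1.1, -0.6], [0.7, 1.1], [-0.4, 0.1]]
A [ 0.6515 -0.2008 -1.9455] [-30.78  61.4   -0.27] [[0.0, -0.0], [0.1, -0.3], [-0.1, 0.4]]
```

Request:
{"op": "send_rows", "data": {
  "steps": [
    [[0, -0.001, 0.05, 0, 0.03], [0, -0.003, 0.11, 0, 0.06], [0, -0.005, 0.17, 0, 0.1], [0, -0.007, 0.23, 0, 0.138], [0, -0.008, 0.28, -0.01, 0.138], [0, -0.008, 0.316, -0.05, 0.138], [0, -0.008, 0.316, -0.1, 0.138], [0, -0.008, 0.316, -0.12, 0.138]]
  ]
}}

```text
t: 18.62
tcp_pos: [0.6139, 0.1168, 0.253]
tool_rot: [-0.048, 0.709, 0.048, 0.702]
force: [0.1, 0.1, 1.2]
finger_gap: 1.002
```

```bash
python3 look.py w12;python3 crop.py w12.png 140 40 260 195 c1.png
```

```text
18.625 [0.6139 0.1168 0.253 ] [[-0.01, -0.136, 0.991], [-0.0, 0.991, 0.136], [-1.0, 0.001, -0.01]] [ 0.01  0.51  1.4  -0.    1.24 -0.13]
```

View pics/w12.png

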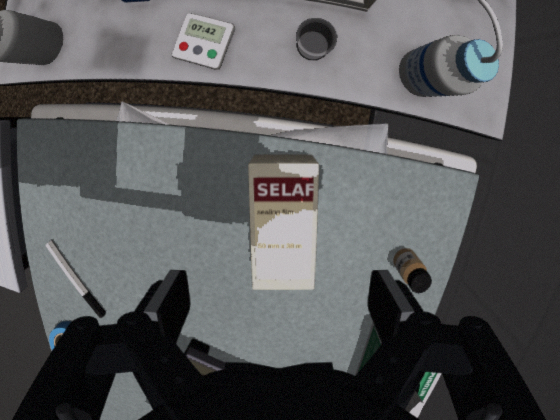

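Run:
```python
from chk import *
p=np.load('w12.npy')
x,e=cfit('w12.png',p,[(-1,-1,249,165),(-1,1,318,165),(1,1,316,290),(1,-1,253,290)],.134,(.059,.029),[.6,.1,-1.43]);print(x.round(4),np.degrees(x[2]),e)
print('vial',onz('wrist',[(420,283)],.136,p),onz('wrist',[(398,250)],.08,p))
```

```text
[ 0.6194  0.0957 -1.4307] -81.97129162383244 [[0.2, -0.0], [0.1, -0.1], [-2.4, -0.7], [0.8, 0.9]]
vial [[0.75941054 0.0601264  0.136     ]] [[0.75172136 0.06999302 0.08      ]]
```

View pics/c1.png

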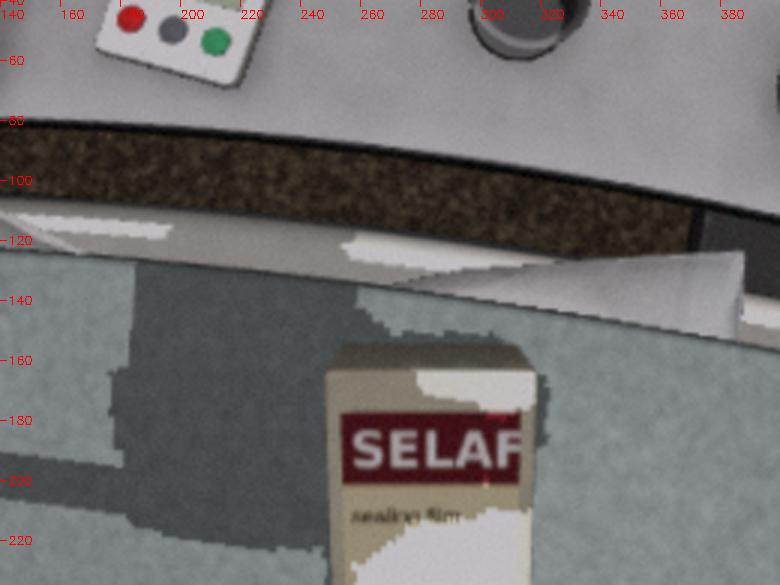

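Request:
{"op": "send_rows", "data": {
  "steps": [
    [[0, 0, 0, -0.04, 0], [0, 0, 0, -0.08, 0], [0, 0, 0, -0.11, 0], [0, 0, 0, -0.135, 0], [0, 0, 0, -0.15, 0], [0, 0, 0, -0.158, 0], [0, 0, 0, -0.158, 0], [0, 0, 0, -0.158, 0]]
  ]
}}

```text
t: 19.68
tcp_pos: [0.6177, 0.116, 0.1018]
tool_rot: [-0.048, 0.705, 0.048, 0.706]
force: [-0.5, 0.5, -0.3]
finger_gap: 0.999
```

Request:
{"op": "send_rows", "data": {
  "steps": [
    [[0, -0.0015, 0, -0.002, 0], [1, -0.0015, 0, -0.002, 0], [1, -0.0015, 0, -0.002, 0], [1, -0.0015, 0, -0.002, 0], [1, -0.0015, 0, -0.002, 0], [1, -0.0015, 0, -0.002, 0], [1, -0.0015, 0, -0.002, 0]]
  ],
  "grip_force": 50
}}

```text
t: 20.55
tcp_pos: [0.616, 0.1161, 0.0994]
tool_rot: [-0.048, 0.705, 0.048, 0.706]
force: [0.1, 0.9, 6.4]
finger_gap: 0.669
```

Request:
{"op": "send_rows", "data": {
  "steps": [
    [[1, 0, 0, 0.01, 0], [1, 0, 0, 0.04, 0], [1, 0, 0, 0.1, 0], [1, 0, 0, 0.15, 0], [1, 0, 0, 0.19, 0], [1, 0, 0, 0.19, 0], [1, 0, 0, 0.19, 0]]
  ]
}}

```text
t: 21.42
tcp_pos: [0.6142, 0.116, 0.2873]
tool_rot: [-0.048, 0.707, 0.048, 0.704]
force: [-0.7, 0.4, -2.2]
finger_gap: 0.67
```

```bash
python3 look.py w13
```

```text
21.425 [0.6142 0.116  0.2873] [[-0.003, -0.135, 0.991], [-0.0, 0.991, 0.135], [-1.0, 0.0, -0.003]] [ 0.01  0.47  1.36 -0.    1.31 -0.13]
```

View pics/w13.png

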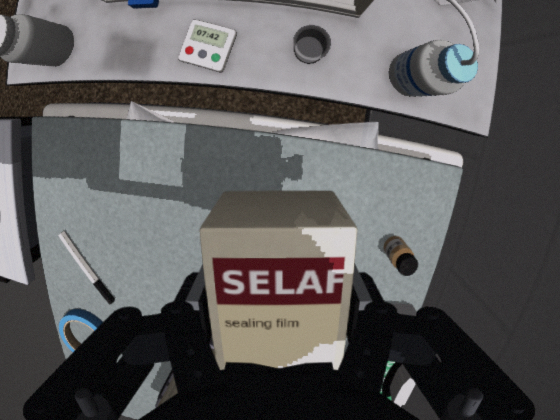

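```bash
python3 held.py w13.png -.035 204 226 355 226
python3 - <<'E'
import numpy as np
d=np.array([.616-.6192,.1161-.096]);a=np.radians(97.9);print(d@[np.cos(a),np.sin(a)],d@[-np.sin(a),np.cos(a)])
b=np.array([.5831,-.2073]);t=-1.9407;M=np.array([[np.cos(t),-np.sin(t)],[np.sin(t),np.cos(t)]])
for off in(.0200,.0205):print(b+M@[.062,.032-off],t)
E
```

```text
[[204.0, 226.0], [355.2, 227.1]] [[-35.0, 38.8, -26.9], [-35.0, 38.4, 26.8]]
0.020349062758408868 0.00040699490701592156
[ 0.57187376 -0.26944476] -1.9407
[ 0.57140758 -0.269264  ] -1.9407
```

Request:
{"op": "send_rows", "data": {
  "steps": [
    [[1, 0, -0.03, 0.005, 0.13], [1, -0.005, -0.09, 0.005, 0.28], [1, -0.01, -0.15, 0.005, 0.44], [1, -0.02, -0.21, 0.005, 0.6], [1, -0.03, -0.27, 0.005, 0.76], [1, -0.036, -0.325, 0.005, 0.92], [1, -0.042, -0.37, 0.005, 1.065], [1, -0.042, -0.385, 0, 1.065]]
  ]
}}

```text
t: 22.48
tcp_pos: [0.5721, -0.2716, 0.2864]
tool_rot: [-0.397, 0.585, 0.399, 0.584]
force: [0.6, -0.0, -1.7]
finger_gap: 0.669
```

Request:
{"op": "send_rows", "data": {
  "steps": [
    [[1, 0, 0, -0.02, 0], [1, 0, 0, -0.03, 0], [1, 0, 0, -0.03, 0]]
  ]
}}

```text
t: 22.85
tcp_pos: [0.5728, -0.2675, 0.2569]
tool_rot: [-0.398, 0.584, 0.401, 0.583]
force: [0.8, -0.2, -1.4]
finger_gap: 0.675
```

```bash
python3 look.py w14;python3 -c "
from h import *
save(manip.snapshot('scene'),'s8.png')"
python3 crop.py s8.png 200 90 200 150 c7.png
```

```text
22.85 [ 0.5728 -0.2675  0.2569] [[-0.004, -0.932, 0.361], [0.003, 0.361, 0.932], [-1.0, 0.004, 0.001]] [-0.61  0.51  1.38  0.    1.25 -1.81]
```

View pics/w14.png

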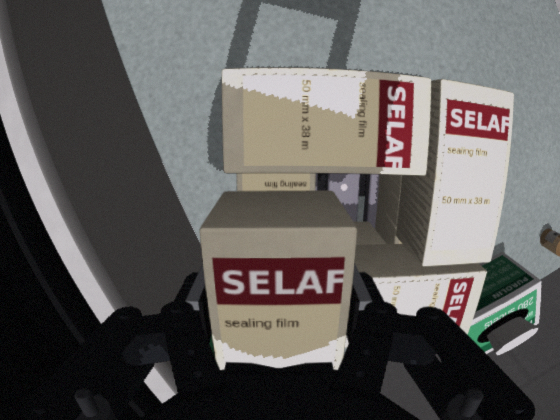

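View pics/c7.png

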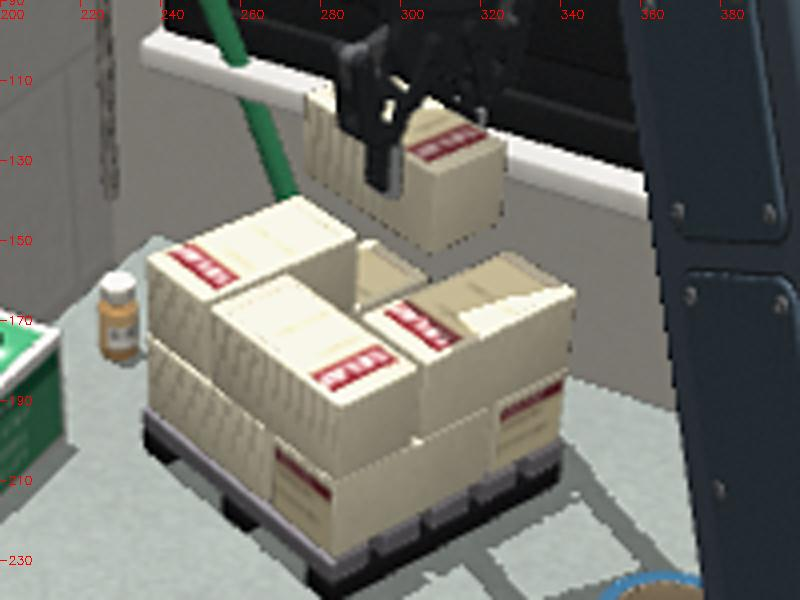

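Run:
```python
from chk import *
p=np.load('w14.npy')
for n,o,h in (('up',[(1,-1,223,70),(-1,-1,431,79),(-1,1,428,174),(1,1,224,172)],(.059,.029)),
  ('C',[(1,-1,440,81),(-1,-1,513,93),(-1,1,497,263),(1,1,425,264)],(.029,.059))):
    x,e=cfit('w14.png',p,o,.224,h,[.58,-.2,-1.94]);print(n,x.round(4),rel(x),e)
```

```text
up [ 0.5135 -0.2144 -1.9544] [ 31.8  -62.34  -0.79] [[-1.7, -1.3], [1.4, -0.8], [0.5, 1.4], [-0.1, 0.9]]
C [ 0.5753 -0.1375 -1.9224] [-62.24 -32.47   1.05] [[0.6, 0.5], [0.3, -1.2], [-4.4, -1.7], [0.0, 3.2]]
```

Request:
{"op": "send_rows", "data": {
  "steps": [
    [[1, -0.001, -0.002, -0.01, 0], [1, -0.001, -0.002, -0.02, 0], [1, -0.001, -0.002, -0.02, 0], [1, -0.001, -0.002, -0.02, 0]]
  ]
}}

```text
t: 23.45
tcp_pos: [0.5725, -0.271, 0.2388]
tool_rot: [-0.399, 0.584, 0.399, 0.584]
force: [0.1, -0.0, -1.6]
finger_gap: 0.676
```

Request:
{"op": "send_rows", "data": {
  "steps": [
    [[1, -0.001, 0.0015, 0, 0], [1, -0.001, 0.0015, 0, 0], [1, -0.001, 0.0015, -0.015, 0], [1, -0.001, 0.0015, -0.03, 0], [1, -0.001, 0.0015, -0.042, 0], [1, -0.001, 0.0015, -0.042, 0], [1, -0.001, 0.0015, -0.042, 0], [1, -0.001, 0.0015, -0.042, 0]]
  ]
}}

```text
t: 24.45
tcp_pos: [0.5719, -0.2698, 0.1974]
tool_rot: [-0.4, 0.583, 0.399, 0.584]
force: [0.0, -0.2, -1.3]
finger_gap: 0.671
```

Request:
{"op": "send_rows", "data": {
  "steps": [
    [[1, 0, 0.0005, -0.003, 0], [1, 0, 0.0005, -0.006, 0], [1, 0, 0.0005, -0.008, 0], [1, 0, 0.0005, -0.009, 0], [1, 0, 0.0005, -0.009, 0]]
  ]
}}

```text
t: 25.08
tcp_pos: [0.5714, -0.2689, 0.1894]
tool_rot: [-0.4, 0.583, 0.399, 0.584]
force: [-2.7, 0.1, 6.1]
finger_gap: 0.676
```

```bash
python3 look.py w15;python3 -c "
from h import *
save(manip.snapshot('side'),'d9.png')"
python3 crop.py d9.png 220 100 160 120 c7.png
```

```text
25.075 [ 0.5714 -0.2689  0.1894] [[0.0, -0.932, 0.362], [-0.0, 0.362, 0.932], [-1.0, -0.0, -0.0]] [-0.62  0.58  1.46  0.    1.1  -1.82]
```

View pics/w15.png

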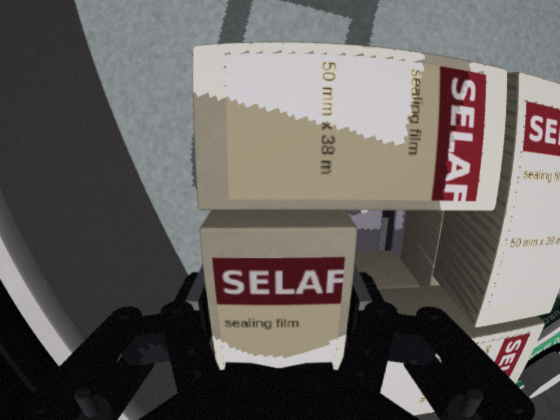

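View pics/c7.png

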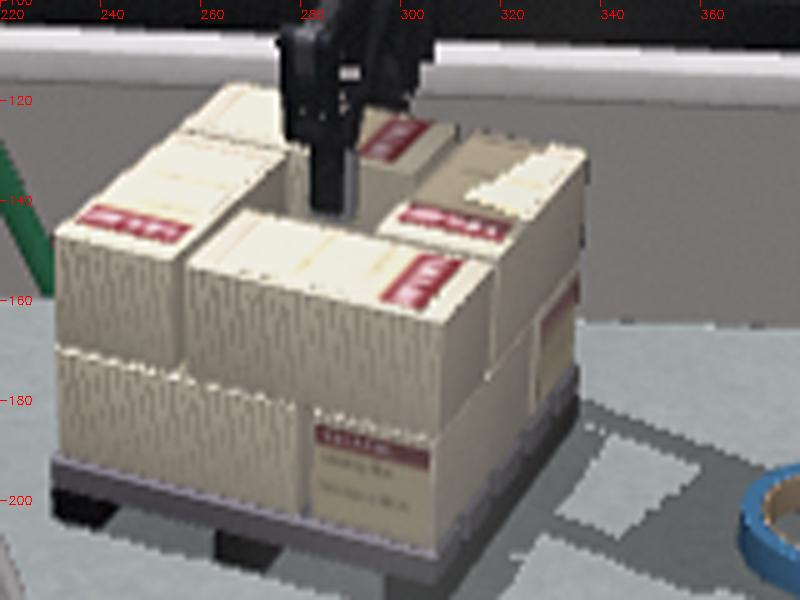

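```bash
python3 - <<'E'
from chk import *
p=np.load('w15.npy');q=refine('w15.png',[(194,46),(199,209),(496,209),(508,72),(204,226),(355,226)],3);print(q.round(1).tolist())
for a in onz('wrist',q,.224,p): print(rel(np.r_[a[:2],-1.9407]))
E
python3 crop.py w15.png 180 190 200 60 c8.png
```

```text
[[193.0, 47.3], [199.0, 209.0], [493.5, 209.3], [506.6, 72.6], [204.0, 226.0], [355.0, 226.0]]
[ 90.14 -89.83   0.  ]
[ 89.9  -34.17   0.  ]
[-24.95 -34.34   0.  ]
[-25.35 -89.23   0.  ]
[ 88.54 -27.83   0.  ]
[ 34.73 -27.86   0.  ]
```

View pics/c8.png

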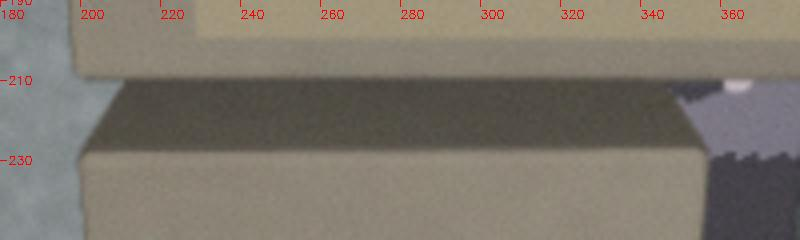

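Flush with upper_first (edges at columns 199 and 200), with a gap of about 6.5 mm. Release and check.

Request:
{"op": "send_rows", "data": {
  "steps": [
    [[0.15, 0, 0, 0, 0], [0.15, 0, 0, 0, 0], [0.15, 0, 0, 0, 0], [0.15, 0, 0, 0.01, 0], [0.15, 0, 0, 0.05, 0], [0, 0, 0, 0.1, 0], [0, 0.02, 0.02, 0.15, -0.18], [0, 0.04, 0.05, 0.19, -0.36]]
  ]
}}

```text
t: 26.18
tcp_pos: [0.6121, -0.2195, 0.3812]
tool_rot: [-0.287, 0.646, 0.285, 0.647]
force: [0.5, -0.0, -1.3]
finger_gap: 1.001
```

Request:
{"op": "send_rows", "data": {
  "steps": [
    [[0, 0.01, 0.01, 0, -0.18], [0, 0.015, 0.02, 0, -0.36], [0, 0.015, 0.02, 0, -0.54], [0, 0.015, 0.02, 0, -0.72], [0, 0.015, 0.02, 0, -0.84], [0, 0.015, 0.02, 0, -0.84], [0, 0.015, 0.02, 0, -0.84]]
  ]
}}

```text
t: 27.05
tcp_pos: [0.6265, -0.199, 0.3782]
tool_rot: [-0.001, 0.707, 0.001, 0.707]
force: [0.3, 0.3, 0.3]
finger_gap: 1.003
```

```bash
python3 look.py w16;python3 crop.py w16.png 120 70 240 220 c1.png;python3 -c "
from h import *
save(manip.snapshot('scene'),'s10.png')
save(manip.snapshot('side'),'d10.png')"
```

```text
27.05 [ 0.6265 -0.199   0.3782] [[0.0, -0.002, 1.0], [-0.0, 1.0, 0.002], [-1.0, -0.0, 0.0]] [-0.48  0.46  1.15 -0.    1.54 -0.48]
```

View pics/c1.png

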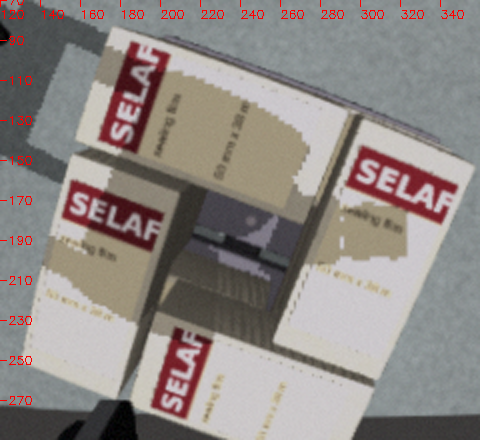

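View pics/s10.png

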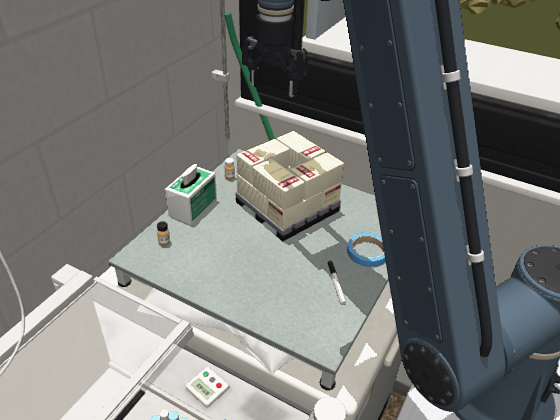

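View pics/d10.png

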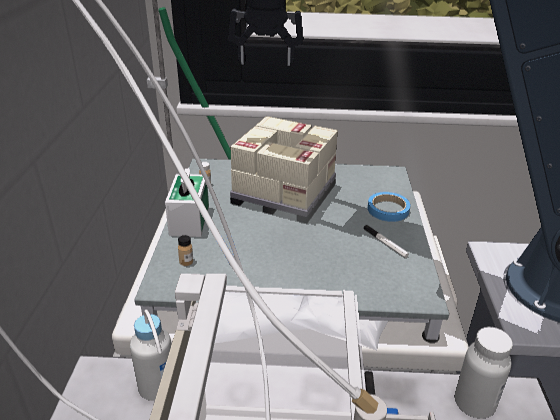

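```bash
python3 - <<'E'
from chk import *
p=np.load('w16.npy')
for n,o,h,z in (('up',[(-1,-1,156.5,147),(-1,1,211,166),(1,1,179,269),(1,-1,131,250)],(.059,.029),.224),
  ('C',[(-1,-1,176,83),(-1,1,295,123.5),(1,1,273,181),(1,-1,158,140)],(.029,.059),.224),
  ('A',[(-1,-1,301,127.5),(-1,1,357,152),(1,1,308,259),(1,-1,257.5,241.5)],(.059,.029),.224),
  ('B',[(-1,-1,200,225),(-1,1,307.5,262.5),(1,-1,186,271)],(.029,.059),.224)):
    x,e=cfit('w16.png',p,o,z,h,[.58,-.2,-1.94]);print(n,x.round(4),rel(x),e)
E
python3 crop.py s10.png 220 120 150 112 c7.png
```

```text
up [ 0.5148 -0.2144 -1.9431] [ 31.33 -61.1   -0.14] [[-0.5, -0.1], [0.6, 0.0], [0.1, 0.1], [-0.2, 0.0]]
C [ 0.5759 -0.1377 -1.9374] [-62.31 -31.92   0.19] [[-0.3, -0.5], [-0.5, 0.9], [1.1, -0.3], [-0.1, 0.1]]
A [ 0.6515 -0.2005 -1.9475] [-31.02  61.29  -0.39] [[0.2, 0.0], [0.1, -0.6], [0.1, 0.6], [-0.3, 0.1]]
B [ 0.5912 -0.2752 -1.936 ] [60.39 32.12  0.27] [[0.0, -0.7], [0.6, 0.1], [-0.9, 1.1]]
```

View pics/c7.png

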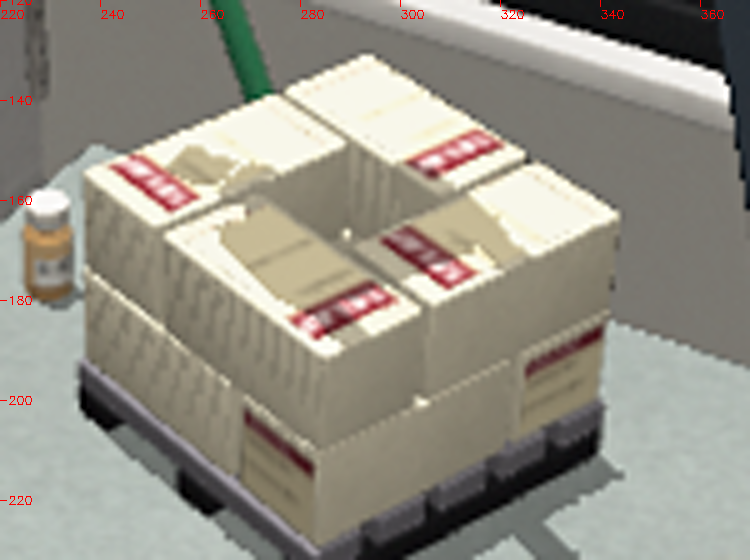

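```bash
python3 crop.py w16.png 180 215 140 80 c8.png
```

```text
(no output)
```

View pics/c8.png

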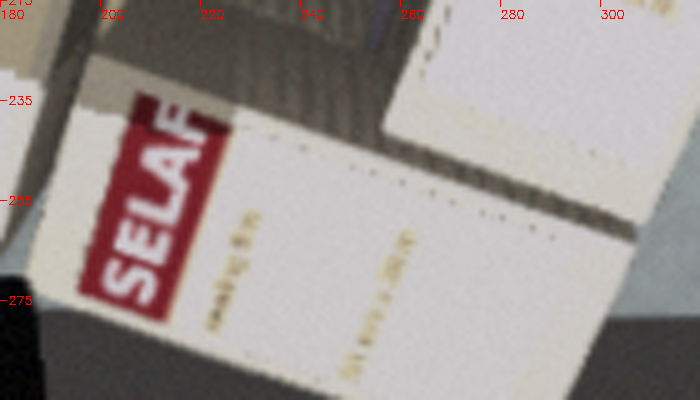

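```bash
python3 -c "
from h import *
print(manip.sense()['t'],manip.sign_off())"
```

```text
the job is handed in; nothing more can be done
27.2 None
```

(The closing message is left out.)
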